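# Test the spring buffer and lay out its service kit

## Task

Make up the buffer service kit. Take the hand press pad by its handle and push the plate of the spring buffer in the tray squarely down with it until you feel it bottom out firmly on its stop, level, without forcing it beyond that, then let it rise again. Lay the pad, the corner bracket and the strap in the tray, each flat inside the drawn outline that has its shape and size, and leave the other things on the bench where they are.

Things in the scene. Friction and masses are not known exactly. Their poses are not given: they have to be found in the camera images.
- pad_center (a point): hand press pad: a plain steel disc 50 mm across and 14 mm thick with a wooden handle standing up from its middle, 24 x 24 mm square and 50 mm high; 64 mm high in all, 0.28 kg give or take. It starts standing upright on the bench. The point is on its axis, half-way up (32 mm above the underside); z is up, x and y are square to the handle's faces.
- bracket_leg (a point): the larger flat steel corner bracket, L-shaped, lying flat: 10 mm thick, arms 24 mm wide; the long arm is 90 mm long along y, the short arm goes off along +x at its -y end so that the L is 60 mm wide over all. About 0.22 kg. The point is the centre of the long arm, half-way up (5 mm above the underside).
- bracket_toe (a point): a point on the short arm of the same bracket, 12 mm from its free end on its centre line, half-way up: 36 mm along x and -33 mm along y from bracket_leg.
- strap_center (a point): the longer flat steel strap with round ends, lying flat: 100 mm long (along y), 22 mm wide (along x), 10 mm thick, about 0.16 kg. The point is its centre, half-way up (5 mm above the underside).
- pad_spot (a point): centre of the circle drawn in the tray, a black line 55 mm across inside and 60 mm outside, on the tray floor (floor 6 mm above the bench): the pad's place. The tray is white, 240 x 310 mm with a lip 6 mm above its floor, in a different place each time; the three outlines and the buffer each take one quarter of it, in any order.
- bracket_spot_leg (a point): on the tray floor, in the drawn L-shaped outline (2.5 mm larger than the bracket all round): where the centre of the bracket's long arm belongs; its axes are those that the bracket must have (long arm along y, short arm off to +x at the -y end).
- bracket_spot_toe (a point): on the tray floor, in the same outline: where the point bracket_toe belongs.
- strap_spot (a point): on the tray floor, centre of the drawn long outline with round ends (2.5 mm larger than the strap all round): the strap's place; the outline's length runs along y. Either end may go either way.
- plate_top (a point): centre of the upper face of the spring buffer's round steel plate, 60 mm across and 8 mm thick; z is up when the plate is level. The buffer is bolted in the tray on a foot 68 mm square. The barrel is screwed out by a different amount each time: the upper face stands 66 to 74 mm above the bench. The plate also rocks a little if it is pushed off-centre.
- buffer_disc: the same plate; origin at the centre of its underside. A spring pushes it up with 6 N at first and 0.4 N more per mm (12 N at most), until it meets a hard stop inside the barrel, set differently each time, 5 to 15 mm below rest, which cannot be seen but felt. Bottomed out: bearing on the stop, pushed with over 15 N in all for a moment; over 35 N is forcing it. Let go, it rises again.
- short_strap_center (a point): bystander: a shorter strap of the same kind, 60 mm long, 22 mm wide, 10 mm thick (centre). It has no outline and stays where it is.
- small_bracket_center (a point): bystander: a smaller corner bracket with equal arms of 46 mm, 8 mm thick (centre of its square extent). It has no outline and stays where it is.
- tape_center (a point): bystander: a roll of brown tape lying flat, 90 mm across, 24 mm high (centre).
Mind the look-alikes: they are no part of the job. What is shaped like the part that bears bracket_leg but brown or green is not meant.

How it is judged:
By the outcome, as a careful person would: the job done as asked, in the order asked, and still so for the second after the job is handed in, with the robot touching nothing.
It also fails if it takes over 72 s, if anything falls off the work surface, if the arm or the gripper's body presses on something with over 40 N, if the wrist force passes 120 N, or if a joint passes its speed limit or range.

## Robot

A 7-joint arm with a two-finger parallel gripper is mounted at the origin on the work surface. World frame = base frame: x ahead of the robot, y to its left, z up, the work surface at z = 0. Lengths are in m, angles in rad, forces in N, time in s.
With the tool pointing down it reaches from about 0.4 to 0.85 m from the base axis. Payload 4.5 kg.
Tool frame: the origin (TCP) lies midway between the tips of the shut fingers; the grasp point (between the pads) lies 19 mm behind it (arm.grip_point_offset is the distance from the TCP to the grasp point, in m); z points along the fingers, y is the direction in which the jaws open and shut (so a half turn about z gives the same grasp; the last joint's range is limited). The gripper opens to 85 mm and grips with 20 to 120 N. Pads are 22 mm wide; open, the fingers measure 114 mm over their backs; the gripper's body (76 mm by 85 mm) begins 54 mm behind the grasp point. The pads swing forward as they close: fully open they stand 13 mm farther back than shut.
Start: joints at [1.303, 0.689, -0.195, 1.565, 0.157, 0.902, -0.215], TCP at [0.186, -0.597, 0.231] pointing down, gripper open.
Joint ranges: [-3.01, 3.01], [-0.46, 2.08], [-1.47, 1.51], [0.13, 2.56], [-1, 4.14], [0.04, 2.09], [-2.66, 2.66]. Speed limits (rad/s): [2.57, 2.57, 3.14, 3.14, 3.14, 3.14, 3.14].

## Interface

Orientations are given as a unit quaternion [w, x, y, z].
In Python, from plant import arm gives the robot as it stands.
- The arm moves only by the tool servo_tool, never from a script. Its argument "motion" is a list of rows, each an object of numbers: "tx", "ty", "tz": the shift along the tool's x, y, z in mm; "rx", "ry", "rz": the turn, a rotation vector about the tool's x, y, z in degrees; "fingers": the opening, from 0 (shut) to 1 (fully open). A call has 1 to 12 rows; each row shifts and turns the pose as measured when the row begins, along the tool's axes as they then stand; what a row does not reach is not made up. A row lasts 1/8 s, in which the tool goes at most 62.5 mm and 10.7 degrees, less where a joint would pass 70% of its speed; a pose out of reach is approached as far as the arm can. A call is refused whole if a number of a shift passes 62.5 or a number of a turn 10.7, either way. A call with a gripper value outside its range is refused whole. The fingers move at their own pace and stop on an object; "newtons" is the grip in N (left out, the last holds). Time passes only in rows, so rows that do not move let the fingers close. It gives the time, the measured TCP pose, the force and the opening at its end, in the units of the state.
- arm.get_state(): the state, without advancing time (a new reading comes with each control period).
- arm.snapshot(name): name is "scene" or "top"; returns a dict with "frame" (400x640x3 uint8, red, green, blue), "depth" (400x640 float32, m along the optical axis (not along the pixel's ray), 0 where there is no reading), "fx", "fy", "cx", "cy" (pixels), "k1" (the pictures are not rectified: a ray, as slopes to the right and down, at radius r is drawn at 1 + k1 r^2 times it, then the intrinsics apply), "world_to_cam" (4x4, takes a point from world to camera coordinates). Camera axes: x right, y up, looking along -z (the intrinsics and any distortion apply to the point x, -y, -z); pixel columns grow to the right and rows downward; lengths in m; the calibration is good to about 2 mm. A picture is of the moment at which its call begins.
- arm.finish_job(): hands the job in, once; it reports no verdict.
The state is a dict: "time": time; "joint_positions": joint angles; "dq": joint speeds; "tau": joint torques, N m; "tcp_pos": TCP position; "ee_rot": TCP orientation; "ft_force": force on the tool from outside, world axes, zero at the start; "wrist_torque": the same for the moment, N m; "opening": finger opening in m.
Only numpy, scipy, OpenCV 4.12 (cv2) and the standard library are available. Lean on these libraries where they do the work, as an engineer would, in place of code of your own. Each camera call takes 0.05 s, during which the arm holds its last target.

## Working session

There is one attempt and no reset: what is moved stays moved. The work goes in short steps, Python scripts to look and compute and a tool call to move; the robot and the scene stay as the last step left them, time stands still between calls to the robot, and variables do not carry over. Pictures are saved under pics/ and viewed, and the job is handed in when it is done.

Besides the shell and the picture viewer there is one more tool, called as name([rows], argument=value, ...), one row to a line, values as JSON. servo_tool: Moves the arm, as the interface text tells. Its arguments: {"type":"object","properties":{"motion":{"type":"array","items":{"type":"object","properties":{"tx":{"type":"number"},"ty":{"type":"number"},"tz":{"type":"number"},"rx":{"type":"number"},"ry":{"type":"number"},"rz":{"type":"number"},"fingers":{"type":"number"}}}},"newtons":{"type":"number"}},"required":["motion"]}

```bash
ls; mkdir -p pics; cat > h.py <<'E'
import numpy as np, cv2, pickle
from plant import arm
def snap(n,f):
    s=arm.snapshot(n); cv2.imwrite(f'pics/{f}.png',s['frame'][:,:,::-1]); pickle.dump(s,open(f'{f}.pkl','wb')); return s
def load(f): return pickle.load(open(f'{f}.pkl','rb'))
def rays(s,uv):
    uv=np.asarray(uv,float).reshape(-1,2)
    d=np.stack([(uv[:,0]-s['cx'])/s['fx'],(uv[:,1]-s['cy'])/s['fy']],1); p=d.copy()
    for _ in range(20): p=d/(1+s['k1']*(p**2).sum(1,keepdims=True))
    c=np.c_[p[:,0],-p[:,1],-np.ones(len(p))]
    W=np.linalg.inv(s['world_to_cam']); return W[:3,3],c@W[:3,:3].T
def onz(s,uv,z):
    o,r=rays(s,uv); t=(z-o[2])/r[:,2]; return o+r*t[:,None]
def proj(s,P):
    P=np.asarray(P,float).reshape(-1,3); c=P@s['world_to_cam'][:3,:3].T+s['world_to_cam'][:3,3]
    p=np.c_[c[:,0],-c[:,1]]/-c[:,2:]; p=p*(1+s['k1']*(p**2).sum(1,keepdims=True))
    return np.c_[p[:,0]*s['fx']+s['cx'],p[:,1]*s['fy']+s['cy']]
E
python3 - <<'E'
from h import *
for n in('top','scene'):
    s=snap(n,n+'0'); print(n,s['fx'],s['cx'],s['cy'],s['k1'],np.linalg.inv(s['world_to_cam']).round(3).tolist())
print(arm.get_state(),arm.grip_point_offset)
E
```

```text
pics
top 386.2746056799807 317.5489506883993 202.18681991467943 -0.05396611020179785 [[0.01, 0.997, -0.073, 0.393], [-1.0, 0.01, -0.009, -0.019], [-0.008, 0.073, 0.997, 1.18], [0.0, 0.0, 0.0, 1.0]]
scene 416.0211482109802 318.75209418939204 193.55462696920068 0.011217825188695777 [[-0.48, -0.522, 0.705, 1.45], [0.877, -0.306, 0.37, 0.484], [0.023, 0.796, 0.605, 0.882], [0.0, 0.0, 0.0, 1.0]]
{'time': 0.1, 'joint_positions': array([ 1.30278832,  0.68994834, -0.19453517,  1.56626483,  0.15731191,
        0.90253457, -0.21510674]), 'dq': array([ 0.00080886, -0.00383931, -0.00070214, -0.00275727,  0.00084387,
       -0.00043221,  0.00172872]), 'tau': array([-4.51840024e-03, -5.40605414e+01, -1.27195012e+00, -1.58986223e+01,
        9.40240076e-03,  4.34761110e-03,  2.71664641e-05]), 'tcp_pos': array([ 0.18555682, -0.59617857,  0.23052794]), 'ee_rot': array([-8.58467211e-04,  9.88628307e-01,  1.50377176e-01, -1.95931098e-04]), 'ft_force': array([-0.94834147,  0.23279949, -0.29876577]), 'wrist_torque': array([0.0007811 , 0.06146925, 0.015893  ]), 'opening': 0.08522827275524528} 0.0187
```

View pics/top0.png

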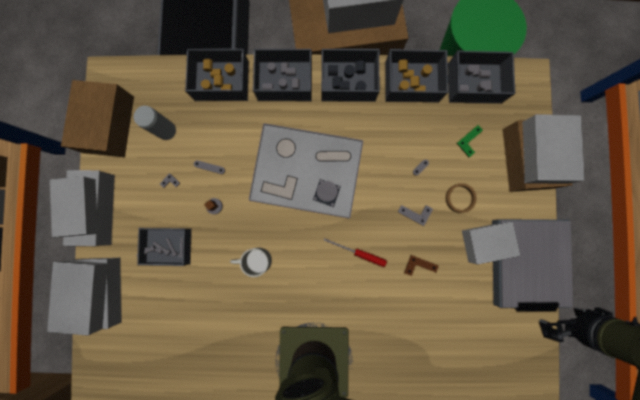

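View pics/scene0.png

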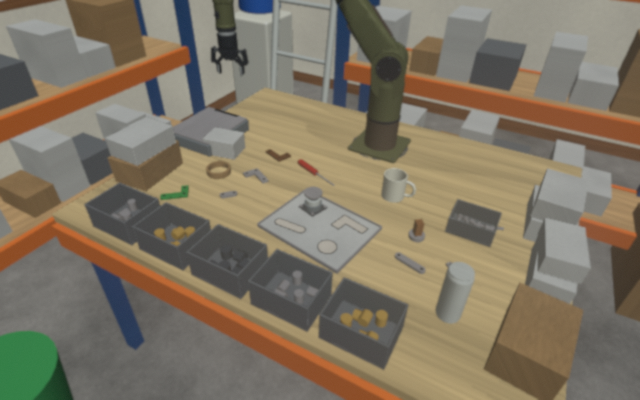

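The top view shows these things:
- Tray around (306,170), with circle (286,147), strap outline (333,156), L outline (280,187) and buffer (327,191).
- Pad at (213,205).
- Straps: (209,167) is long, so it is the one meant; (420,167) is short.
- Brackets: grey (415,215) is larger, so it is the one meant; grey (170,181) is small; brown (421,265) and green (470,140) are not meant.

I'll confirm these in an enlarged crop.

```bash
python3 - <<'E'
from h import *
s=load('top0'); f=s['frame'][:,:,::-1]
def c(x0,y0,x1,y1,k): return cv2.resize(f[y0:y1,x0:x1],None,fx=k,fy=k,interpolation=cv2.INTER_CUBIC)
a=c(150,150,245,225,4); b=c(395,150,490,225,4)
t=c(240,115,370,225,5)
cv2.imwrite('pics/c1.png',np.vstack([a,b])); cv2.imwrite('pics/c2.png',t)
E
```

```text
(no output)
```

View pics/c1.png

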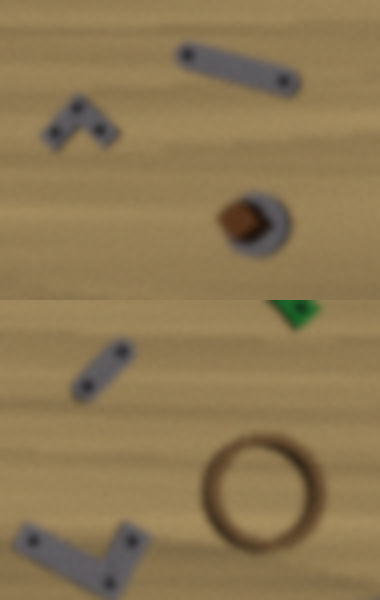

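View pics/c2.png

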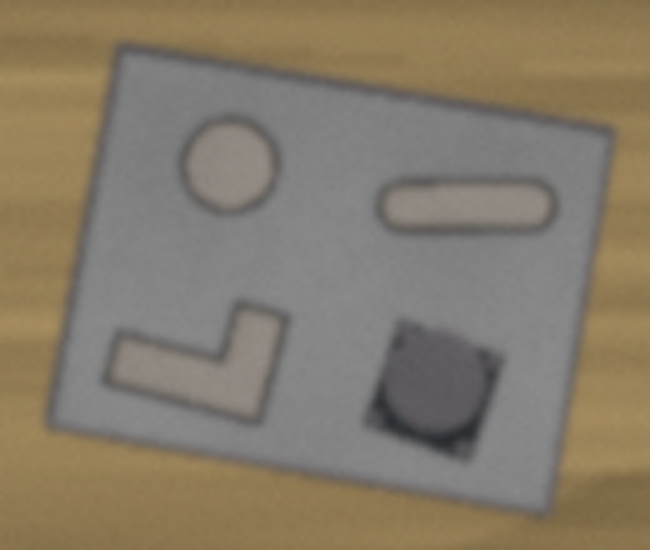

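The crops confirm the parts: long strap, large grey bracket and pad on its disc. The tray outlines have pinkish fill. Next I'll measure them.

```bash
cat > m.py <<'E'
from h import *
def up(s,x0,y0,x1,y1,k=8):
    f=s['frame'][y0:y1,x0:x1]; return cv2.resize(f,None,fx=k,fy=k,interpolation=cv2.INTER_CUBIC).astype(float)
def topx(c,x0,y0,k=8): return (np.asarray(c,float).reshape(-1,2)+.5)/k-.5+[x0,y0]
def contour(m,near=None):
    cs,_=cv2.findContours(m.astype(np.uint8),cv2.RETR_EXTERNAL,cv2.CHAIN_APPROX_NONE)
    return max(cs,key=cv2.contourArea)
def world(s,box,mask,z,k=8):
    c=contour(mask); return onz(s,topx(c,box[0],box[1],k),z)[:,:2]
def rect(P):
    (c,wh,a)=cv2.minAreaRect((P*1000).astype(np.float32)); return np.round(c,1),np.round(wh,1),round(a,1)
def cen(P):
    M=cv2.moments((P*1000).astype(np.float32)); return np.array([M['m10'],M['m01']])/M['m00'],M['m00']
E
python3 - <<'E'
from m import *
for n,B in (('top0',dict(strap=(188,152,232,182),brk=(393,198,440,232),short=(405,152,435,182))),
            ('scene0',dict(strap=(385,245,435,280),brk=(236,162,275,188)))):
  s=load(n)
  for k,b in B.items():
    u=up(s,*b); m=(u[:,:,0]-u[:,:,2])<22   # wood: r-b large
    P=world(s,b,m,.01); print(n,k,rect(P),cen(P), (u[:,:,0]-u[:,:,2])[::60,::60].round().astype(int).tolist() if k=='strap' else '')
s=load('top0')
for k,b,z in (('circ',(270,132,302,163),.006),('slot',(310,142,356,168),.006),('L',(255,170,302,204),.006)):
    u=up(s,*b); d=u[:,:,0]-u[:,:,2]
    print(k,d.min(),d.max(),np.percentile(d,[10,50,90]))
    P=world(s,b,d>9,z); print(rect(P),cen(P))
E
```

```text
top0 strap (array([585. , 326.7]), array([98.3, 20.4]), 75.6) (array([584.98329977, 326.44060679]), 1809.1751971896738) [[62, 63, 64, 66, 64, 65], [62, 55, 62, 61, 63, 60], [63, 37, -1, -1, 7, 61], [59, 60, 61, 60, 54, 60]]
top0 brk (array([ 457.7, -304.6]), array([89.6, 58.3]), 62.2) (array([ 445.06437107, -308.86612059]), 2762.4319214143325) 
top0 short (array([ 590. , -322.6]), array([19.4, 59.1]), 46.0) (array([ 590.06837236, -322.72162018]), 994.5926299616694) 
scene0 strap (array([588.4, 331.6]), array([97.7, 26.2]), 76.0) (array([588.30109843, 331.82969792]), 2274.5286613740027) [[61, 60, 57, 57, 59, 60, 59], [58, 58, 36, 62, 60, 57, 58], [58, 58, 14, 6, 54, 60, 62], [60, 59, 58, 52, 7, 14, 57], [61, 60, 60, 61, 56, 53, 57]]
scene0 brk (array([ 460.7, -296.6]), array([95.7, 58.8]), 63.2) (array([ 449.362579  , -302.14661147]), 3138.5148393588606) 
circ -4.0 17.0 [-1.  0. 14.]
(array([647.,  92.]), array([53. , 53.2]), 6.8) (array([647.1581747 ,  91.57826448]), 2182.6776555145625)
slot -3.0 17.0 [-1.  0. 14.]
(array([623.5, -54.6]), array([ 27.3, 102.7]), 0.5) (array([623.32300049, -55.06339787]), 2433.1227369234693)
L -4.0 65.0 [-1.  0. 15.]
(array([532.1, 110.8]), array([95.2, 64.6]), 77.2) (array([521.65055983, 103.8193143 ]), 3450.430230009835)
```

```bash
python3 - <<'E'
from m import *
s=load('top0'); f=s['frame'][:,:,::-1]; d=s['depth']
k=12
a=cv2.resize(f[175:212,308:347],None,fx=k,fy=k,interpolation=cv2.INTER_CUBIC)
b=cv2.resize(f[192:220,200:226],None,fx=k,fy=k,interpolation=cv2.INTER_CUBIC)
cv2.imwrite('pics/c3.png',np.hstack([a,cv2.copyMakeBorder(b,0,a.shape[0]-b.shape[0],0,0,0)]))
W=np.linalg.inv(s['world_to_cam'])
def zmap(x0,y0,x1,y1):
    v,u=np.mgrid[y0:y1,x0:x1]; o,r=rays(s,np.c_[u.ravel(),v.ravel()]); return (o[2]+r[:,2]*d[y0:y1,x0:x1].ravel()).reshape(u.shape)*1000
print(zmap(314,178,342,206)[::2,::2].round().astype(int)); print(zmap(204,196,222,214)[::2,::2].round().astype(int))
g=f[178:206,314:342].astype(int)
print(g.sum(2)[::2,::2]//3)
E
```

```text
[[10  7  7  8  5 10  8  7  7  8  9  8  6  7]
 [ 9 11 12 19 13  8  8  9  9  8  9  9 11  7]
 [ 3 10  6 17 74 76 75 76 75  8  5  6  6  4]
 [ 6  2 16 73 76 74 78 72 73 78 73 12  7  6]
 [ 7  7 77 71 75 69 77 73 73 74 73 13 16 11]
 [11  4 76 75 74 77 76 73 75 70 73 77 16  5]
 [ 6 14 79 75 73 66 71 76 75 73 76 72 13 10]
 [ 9 13 71 70 73 75 75 73 76 73 72 76 13  7]
 [ 7 16 71 73 75 74 74 74 73 76 73 73 12  9]
 [17 13 74 72 73 71 74 73 75 73 75 15 12  6]
 [13 15  9 72 73 75 74 74 70 75 72  9  6  5]
 [15 13 11 23 73 75 74 74 74 32 12  9  3  6]
 [ 7  5  8 12 11 26 30 27 15 16 15  7  6  5]
 [10  5  5  5  6  5 12  9 10 22 12  8  6  5]]
[[   4   -1    3    6    3   -2    3   -2 1180]
 [  -4    1    2    1   11   15    3    0   -2]
 [   2   -3    1   67   16   15   10   14    0]
 [   1    2   62   66   53   26   15   14   14]
 [  63   67   63   63   63   46   20   14   13]
 [   0   63   63   64   58   55   39   12   12]
 [  -3   12   64   64   55   36   16   12   14]
 [   1   -3   61   55   31   17   15   14   14]
 [  -4    7    2   16   12   11   17   18   -1]]
[[134 132 129 117 125 130 130 132 132 132 133 133 134 134]
 [133 134 122  94  95 103 118 119 126 131 132 135 134 136]
 [134 133 103  81  96  91  97  98 103 115 127 131 132 133]
 [133 129  89  83  92  93  91  96  95  98 103 107 118 128]
 [132 123  93  91  93  92  94  95  93  97  96  77  91 108]
 [131 106  90  94  91  93  95  94  93  95  92  84  77 111]
 [129  90  89  92  93  92  92  93  93  94  92  86  65 121]
 [117  69  89  92  90  90  93  93  92  93  93  86  83 132]
 [ 99  58  86  94  92  93  92  92  92  92  92  80 102 130]
 [ 78  54  74  89  93  92  93  94  93  92  87  72 116 134]
 [ 86  68  52  76  88  91  93  93  94  89  70  83 131 134]
 [101  75  55  53  66  80  81  83  74  60  51 103 133 134]
 [129 122 106  81  67  57  52  51  46  55  62 121 134 134]
 [131 132 132 128 121 105  77  60  60  85  92 130 135 134]]
```

View pics/c3.png

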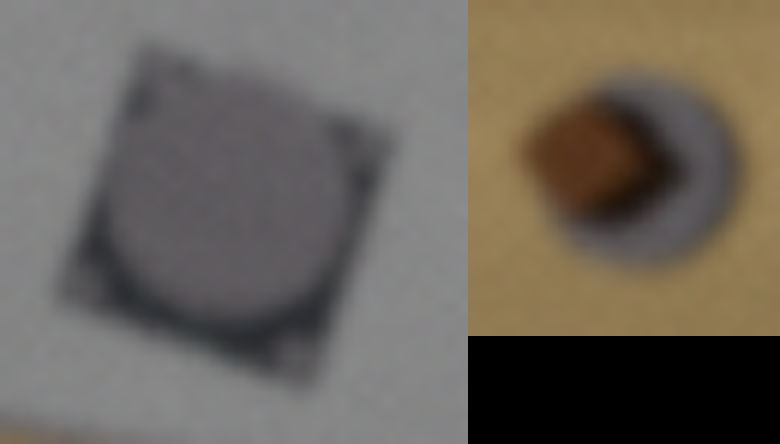

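```bash
python3 - <<'E'
from m import *
s=load('top0'); d=s['depth']
def zm(x0,y0,x1,y1):
    v,u=np.mgrid[y0:y1,x0:x1]; o,r=rays(s,np.c_[u.ravel(),v.ravel()]); return (o[2]+r[:,2]*d[y0:y1,x0:x1].ravel()).reshape(u.shape)*1000
z=zm(310,175,346,210); m=(z>50)&(z<100); v,u=np.nonzero(m); print('plate z',np.median(z[m]),'area px',m.sum(),onz(s,[[u.mean()+310,v.mean()+175]],np.median(z[m])/1000)*1000)
print('tray z',np.median(zm(300,150,312,180)),'bench',np.median(zm(220,180,245,200)))
print('plate manual',onz(s,[[308+(228.5+.5)/12-.5,175+(195+.5)/12-.5]],.073)*1000)
# pad
b=(198,190,228,222); u_=up(s,*b); R,G,B=[u_[:,:,i] for i in range(3)]
print('disc manual',onz(s,[[214.0,205.7]],.014)*1000)
steel=(R-B<25); 
c=contour(steel); P=onz(s,topx(c,b[0],b[1]),.014)[:,:2]*1000; 
# right-hand outer edge points: fit circle to those far from handle
ctr=np.array([0,0.]);
Q=P; 
from scipy.optimize import least_squares
q=onz(s,[[214.0,205.7]],.014)[0,:2]*1000
for _ in range(5):
    rr=np.hypot(*(P-q).T); Q=P[abs(rr-25)<2.5]; q=least_squares(lambda x:np.hypot(*(Q-x).T)-24.7,q).x
print('disc fit',q,len(Q),len(P))
sat=(R-B>30)&(R/np.maximum(B,1)>2.2)
sat&=(R<135)&(R>60)
n,l,st,ce=cv2.connectedComponentsWithStats(sat.astype(np.uint8)); print(st[1:],ce[1:])
i=1+np.argmax(st[1:,4]); mm=l==i
H=world(s,b,mm,.064); print('handle',rect(H),cen(H))
cv2.imwrite('pics/c4.png',np.hstack([u_[:,:,::-1],cv2.merge([mm.astype(np.uint8)*255]*3)]))
E
```

```text
plate z 73.57427839452613 area px 336 [[507.00303326 -35.57609264  73.57427839]]
tray z 6.474939334929375 bench 0.25786087704260385
plate manual [[507.48862944 -35.16968552  73.        ]]
disc manual [[464.9117289  305.98347092  14.        ]]
disc fit [464.87388237 307.10129103] 253 375
[[  57   88   70   67 3154]] [[ 91.48414711 119.6357007 ]]
handle (array([465.2, 306.9]), array([22.2, 22.6]), 39.1) (array([465.15870891, 306.86448495]), 411.7714722594246)[ WARN:0@0.881] global loadsave.cpp:1063 imwrite_ Unsupported depth image for selected encoder is fallbacked to CV_8U.
```

View pics/c4.png

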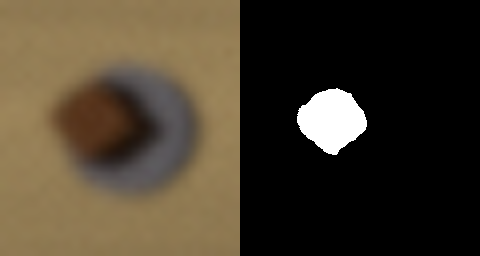

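```bash
cat > plan.py <<'E'
import numpy as np, sys
from scipy.spatial.transform import Rotation as Rn
from plant import arm
def cur():
    s=arm.get_state(); w,x,y,z=s['ee_rot']; R=Rn.from_quat([x,y,z,w]).as_matrix(); return s,np.array(s['tcp_pos'])*1000,R
def rep():
    s,p,R=cur(); print('t',round(s['time'],2),'tcp',p.round(1),'phi',round(np.degrees(np.arctan2(R[1,0],R[0,0])),1),'tilt z',R[:,2].round(4),'F',np.array(s['ft_force']).round(1),'open',round(s['opening']*1000,1),'q',np.round(s['joint_positions'],2)); return s,p,R
def plan(wps,step=50,rstep=9,dec=0):
    """wps: list of (x,y,z,phi) mm/deg"""
    s,p,R=rep(); n=0; out=[]
    for (x,y,z,phi) in wps:
        while True:
            cphi=np.arctan2(R[1,0],R[0,0])
            G=np.c_[[np.cos(np.radians(phi)),np.sin(np.radians(phi)),0],[np.sin(np.radians(phi)),-np.cos(np.radians(phi)),0],[0,0,-1]]
            d=np.array([x,y,z])-p; rv=Rn.from_matrix(R.T@G).as_rotvec(degrees=True)
            L=np.linalg.norm(d); A=np.abs(rv).max(); 
            if L<.6 and A<.4: break
            m=max(L/step,A/rstep,1)
            t=np.round(R.T@d/m,dec); r=np.round(rv/m,1)
            if not t.any() and not r.any(): break
            out.append((t,r)); p=p+R@t; R=R@Rn.from_rotvec(r,degrees=True).as_matrix()
            if len(out)>60: break
        out.append(None)
    i=0
    for o in out:
        if o is None: print('--wp'); continue
        i+=1; t,r=o; print(i,'{'+','.join(f'"{k}":{v:g}' for k,v in zip(('tx','ty','tz','rx','ry','rz'),np.r_[t,r]) if abs(v)>1e-9)+'}')
if __name__=='__main__':
    plan(eval(sys.argv[1]),*[float(a) for a in sys.argv[2:3]])
E
python3 plan.py '[(470,-110,200,80),(465,307,200,129.1)]'
```

```text
t 0.1 tcp [ 185.6 -596.2  230.5] phi 17.3 tilt z [-6.0e-04  1.6e-03 -1.0e+00] F [-0.9  0.2 -0.3] open 85.2 q [ 1.3   0.69 -0.19  1.57  0.16  0.9  -0.22]
1 {"tx":37,"ty":-34,"tz":3,"rz":-5.6}
2 {"tx":40,"ty":-30,"tz":3,"rz":-5.6}
3 {"tx":43,"ty":-26,"tz":3,"rz":-5.6}
4 {"tx":45,"ty":-22,"tz":3,"rz":-5.6}
5 {"tx":47,"ty":-17,"tz":3,"rz":-5.5}
6 {"tx":48,"ty":-12,"tz":3,"rz":-5.6}
7 {"tx":49,"ty":-8,"tz":2,"rz":-5.5}
8 {"tx":50,"ty":-3,"tz":3,"rz":-5.5}
9 {"tx":50,"ty":2,"tz":2,"rz":-5.6}
10 {"tx":49,"ty":7,"tz":3,"rz":-5.5}
11 {"tx":49,"ty":12,"tz":2,"ry":-0.1,"rz":-5.5}
12 {"tx":13,"ty":4,"tz":1,"rx":-0.1,"rz":-1.6}
--wp
13 {"tx":49,"ty":-9,"rz":-5.9}
14 {"tx":50,"ty":-4,"rz":-5.9}
15 {"tx":50,"ty":1,"rz":-5.9}
16 {"tx":50,"ty":6,"rz":-5.9}
17 {"tx":49,"ty":11,"rz":-5.9}
18 {"tx":47,"ty":16,"rz":-5.9}
19 {"tx":45,"ty":21,"rz":-5.9}
20 {"tx":43,"ty":25,"rz":-5.8}
21 {"tx":14,"ty":10,"rz":-2}
--wp
```

servo_tool([
  {"tx": 37, "ty": -34, "tz": 3, "rz": -5.6},
  {"tx": 40, "ty": -30, "tz": 3, "rz": -5.6},
  {"tx": 43, "ty": -26, "tz": 3, "rz": -5.6},
  {"tx": 45, "ty": -22, "tz": 3, "rz": -5.6},
  {"tx": 47, "ty": -17, "tz": 3, "rz": -5.5},
  {"tx": 48, "ty": -12, "tz": 3, "rz": -5.6},
  {"tx": 49, "ty": -8, "tz": 2, "rz": -5.5},
  {"tx": 50, "ty": -3, "tz": 3, "rz": -5.5},
  {"tx": 50, "ty": 2, "tz": 2, "rz": -5.6},
  {"tx": 49, "ty": 7, "tz": 3, "rz": -5.5},
])

```text
invalid input at $.motion[0]: expected keys tx, ty, tz, rx, ry, rz, fingers
```

```bash
python3 plan.py '[(470,-70,200,85),(465,307,150,129.1),(465,307,100,129.1)]'
```

```text
t 0.1 tcp [ 185.6 -596.2  230.5] phi 17.3 tilt z [-6.0e-04  1.6e-03 -1.0e+00] F [-0.9  0.2 -0.3] open 85.2 q [ 1.3   0.69 -0.19  1.57  0.16  0.9  -0.22]
1 {"tx":36,"ty":-35,"tz":3,"rz":-5.7}
2 {"tx":39,"ty":-31,"tz":3,"rz":-5.7}
3 {"tx":42,"ty":-27,"tz":3,"rz":-5.6}
4 {"tx":44,"ty":-23,"tz":2,"rz":-5.6}
5 {"tx":46,"ty":-18,"tz":3,"rz":-5.7}
6 {"tx":48,"ty":-14,"tz":2,"rz":-5.6}
7 {"tx":49,"ty":-9,"tz":3,"rz":-5.6}
8 {"tx":50,"ty":-4,"tz":2,"rz":-5.6}
9 {"tx":50,"ty":1,"tz":3,"rz":-5.7}
10 {"tx":50,"ty":5,"tz":2,"rz":-5.7}
11 {"tx":49,"ty":11,"tz":3,"rz":-5.7}
12 {"tx":46,"ty":15,"tz":2,"ry":-0.1,"rz":-5.5}
--wp
13 {"tx":49,"ty":-5,"tz":7,"rz":-5.8}
14 {"tx":50,"tz":7,"rz":-5.8}
15 {"tx":49,"ty":5,"tz":6,"rz":-5.8}
16 {"tx":49,"ty":10,"tz":7,"rz":-5.8}
17 {"tx":47,"ty":15,"tz":6,"rz":-5.8}
18 {"tx":46,"ty":19,"tz":7,"rz":-5.8}
19 {"tx":43,"ty":24,"tz":6,"rz":-5.8}
20 {"tx":25,"ty":18,"tz":4,"rz":-3.5}
--wp
21 {"tz":50}
--wp
```

```bash
python3 - <<'E'
t=open('plan.py').read()
t=t.replace(" if abs(v)>1e-9)+'}')",")+',\"fingers\":F},')").replace("dec=0):","dec=0):\n")
open('plan.py','w').write(t)
E
python3 plan.py '[(470,-70,200,85)]' |tail -3
```

```text
11 {"tx":49,"ty":11,"tz":3,"rx":-0,"ry":-0,"rz":-5.7,"fingers":F},
12 {"tx":46,"ty":15,"tz":2,"rx":-0,"ry":-0.1,"rz":-5.5,"fingers":F},
--wp
```

servo_tool([
  {"tx": 36, "ty": -35, "tz": 3, "rx": 0, "ry": 0, "rz": -5.7, "fingers": 1},
  {"tx": 39, "ty": -31, "tz": 3, "rx": 0, "ry": 0, "rz": -5.7, "fingers": 1},
  {"tx": 42, "ty": -27, "tz": 3, "rx": 0, "ry": 0, "rz": -5.6, "fingers": 1},
  {"tx": 44, "ty": -23, "tz": 2, "rx": 0, "ry": 0, "rz": -5.6, "fingers": 1},
  {"tx": 46, "ty": -18, "tz": 3, "rx": 0, "ry": 0, "rz": -5.7, "fingers": 1},
  {"tx": 48, "ty": -14, "tz": 2, "rx": 0, "ry": 0, "rz": -5.6, "fingers": 1},
  {"tx": 49, "ty": -9, "tz": 3, "rx": 0, "ry": 0, "rz": -5.6, "fingers": 1},
  {"tx": 50, "ty": -4, "tz": 2, "rx": 0, "ry": 0, "rz": -5.6, "fingers": 1},
  {"tx": 50, "ty": 1, "tz": 3, "rx": 0, "ry": 0, "rz": -5.7, "fingers": 1},
  {"tx": 50, "ty": 5, "tz": 2, "rx": 0, "ry": 0, "rz": -5.7, "fingers": 1},
])

```text
time: 1.35
tcp_pos: [0.4218, -0.1451, 0.2012]
ee_rot: [-0.001, 0.793, 0.609, -0.001]
ft_force: [0.7, -0.9, -0.6]
opening: 0.0855
```

```bash
python3 plan.py '[(470,-70,200,85),(465,307,150,129.1),(465,307,100,129.1)]'
```

```text
t 1.35 tcp [ 421.8 -145.1  201.2] phi 75.1 tilt z [-2.2e-03  8.0e-04 -1.0e+00] F [ 0.7 -0.9 -0.6] open 85.5 q [ 0.49  0.54 -0.4   2.11  0.38  0.57 -0.44]
1 {"tx":48,"ty":15,"tz":1,"rx":-0.1,"ry":-0,"rz":-5.6,"fingers":F},
2 {"tx":36,"ty":16,"tz":0,"rx":-0,"ry":-0,"rz":-4.3,"fingers":F},
--wp
3 {"tx":49,"ty":-5,"tz":7,"rx":-0,"ry":-0,"rz":-5.8,"fingers":F},
4 {"tx":50,"ty":-0,"tz":7,"rx":-0,"ry":-0,"rz":-5.8,"fingers":F},
5 {"tx":49,"ty":5,"tz":7,"rx":-0,"ry":-0,"rz":-5.8,"fingers":F},
6 {"tx":49,"ty":10,"tz":6,"rx":-0,"ry":-0,"rz":-5.8,"fingers":F},
7 {"tx":47,"ty":15,"tz":7,"rx":-0,"ry":-0,"rz":-5.8,"fingers":F},
8 {"tx":46,"ty":19,"tz":6,"rx":-0,"ry":-0,"rz":-5.8,"fingers":F},
9 {"tx":43,"ty":24,"tz":7,"rx":-0,"ry":-0,"rz":-5.9,"fingers":F},
10 {"tx":24,"ty":17,"tz":3,"rx":-0,"ry":-0,"rz":-3.4,"fingers":F},
--wp
11 {"tx":0,"ty":0,"tz":50,"rx":-0,"ry":-0,"rz":-0,"fingers":F},
--wp
```

servo_tool([
  {"tx": 48, "ty": 15, "tz": 1, "rx": -0.1, "ry": 0, "rz": -5.6, "fingers": 1},
  {"tx": 36, "ty": 16, "tz": 0, "rx": 0, "ry": 0, "rz": -4.3, "fingers": 1},
  {"tx": 49, "ty": -5, "tz": 7, "rx": 0, "ry": 0, "rz": -5.8, "fingers": 1},
  {"tx": 50, "ty": 0, "tz": 7, "rx": 0, "ry": 0, "rz": -5.8, "fingers": 1},
  {"tx": 49, "ty": 5, "tz": 7, "rx": 0, "ry": 0, "rz": -5.8, "fingers": 1},
  {"tx": 49, "ty": 10, "tz": 6, "rx": 0, "ry": 0, "rz": -5.8, "fingers": 1},
  {"tx": 47, "ty": 15, "tz": 7, "rx": 0, "ry": 0, "rz": -5.8, "fingers": 1},
  {"tx": 46, "ty": 19, "tz": 6, "rx": 0, "ry": 0, "rz": -5.8, "fingers": 1},
  {"tx": 43, "ty": 24, "tz": 7, "rx": 0, "ry": 0, "rz": -5.9, "fingers": 0.8},
  {"tx": 24, "ty": 17, "tz": 3, "rx": 0, "ry": 0, "rz": -3.4, "fingers": 0.8},
  {"tx": 0, "ty": 0, "tz": 0, "rx": 0, "ry": 0, "rz": 0, "fingers": 0.8},
])

```text
time: 2.72
tcp_pos: [0.4594, 0.3256, 0.1463]
ee_rot: [-0.001, 0.414, 0.91, 0.001]
ft_force: [-0.1, -0.3, -0.1]
opening: 0.0683
```

```bash
python3 plan.py '[(465,307,120,129.1),(465,307,20,129.1)]'
```

```text
t 2.73 tcp [459.4 325.6 146.3] phi 131.1 tilt z [-0.0014  0.0026 -1.    ] F [-0.1 -0.3 -0.1] open 68.3 q [-0.37  0.77 -0.55  1.82  0.59  0.71 -0.54]
1 {"tx":-18,"ty":-8,"tz":26,"rx":0,"ry":-0.2,"rz":2,"fingers":F},
--wp
2 {"tx":0,"ty":-0,"tz":50,"rx":0,"ry":0,"rz":0,"fingers":F},
3 {"tx":0,"ty":-0,"tz":50,"rx":0,"ry":0,"rz":0,"fingers":F},
--wp
```

servo_tool([
  {"tx": -18, "ty": -8, "tz": 26, "rx": 0, "ry": -0.2, "rz": 2, "fingers": 0.8},
  {"tx": 0, "ty": 0, "tz": 0, "rx": 0, "ry": 0, "rz": 0, "fingers": 0.8},
])

```text
time: 2.98
tcp_pos: [0.4655, 0.3041, 0.1194]
ee_rot: [0.001, 0.431, 0.902, -0.001]
ft_force: [-0.1, -1.1, -0.5]
opening: 0.0682
```

```bash
python3 plan.py '[(465,307,50,129.1),(465,307,20,129.1)]'; python3 -c "
from h import *
s=snap('top','top1')
cv2.imwrite('pics/c5.png',cv2.resize(s['frame'][150:250,150:260,::-1],None,fx=5,fy=5,interpolation=cv2.INTER_CUBIC))"
```

```text
t 2.98 tcp [465.5 304.1 119.4] phi 129.0 tilt z [ 4.0e-04 -3.1e-03 -1.0e+00] F [-0.1 -1.1 -0.5] open 68.2 q [-0.37  0.8  -0.51  1.86  0.63  0.64 -0.58]
1 {"tx":2,"ty":1,"tz":50,"rx":-0.1,"ry":0.1,"rz":-0.1,"fingers":F},
2 {"tx":1,"ty":1,"tz":19,"rx":0,"ry":0.1,"rz":-0,"fingers":F},
--wp
3 {"tx":-0,"ty":-0,"tz":30,"rx":0,"ry":-0,"rz":-0,"fingers":F},
--wp
```

View pics/c5.png

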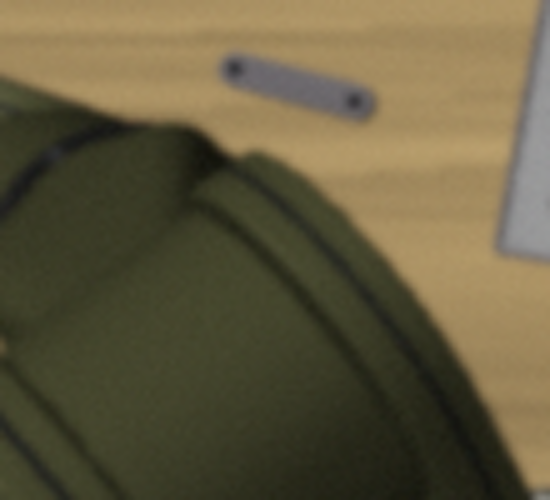

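The arm hides the pad in the top view, so I'll go ahead on the measured pose: descend and close.

servo_tool([
  {"tx": 2, "ty": 1, "tz": 45, "rx": -0.1, "ry": 0.1, "rz": 0, "fingers": 0.7},
  {"tx": 1, "ty": 1, "tz": 30, "rx": 0, "ry": 0.1, "rz": 0, "fingers": 0.7},
  {"tx": 0, "ty": 0, "tz": 18, "rx": 0, "ry": 0, "rz": 0, "fingers": 0.7},
  {"tx": 0, "ty": 0, "tz": 0, "rx": 0, "ry": 0, "rz": 0, "fingers": 0.6},
], newtons=80)

```text
time: 3.52
tcp_pos: [0.469, 0.3145, 0.0305]
ee_rot: [0.001, 0.431, 0.902, 0.008]
ft_force: [-0.8, -0.5, 0.8]
opening: 0.0513
```

```bash
python3 plan.py '[(465,307,22,129.1)]'; python3 -c "
from h import *
s=snap('scene','s1')
cv2.imwrite('pics/c6.png',cv2.resize(s['frame'][160:280,360:480,::-1],None,fx=5,fy=5,interpolation=cv2.INTER_CUBIC))"
```

```text
t 3.52 tcp [469.  314.5  30.5] phi 129.0 tilt z [ 0.0082  0.0131 -0.9999] F [-0.8 -0.5  0.8] open 51.3 q [-0.45  0.94 -0.38  1.89  0.75  0.45 -0.69]
1 {"tx":-3,"ty":-8,"tz":8,"rx":0.8,"ry":-0.3,"rz":-0.1,"fingers":F},
--wp
```

View pics/c6.png

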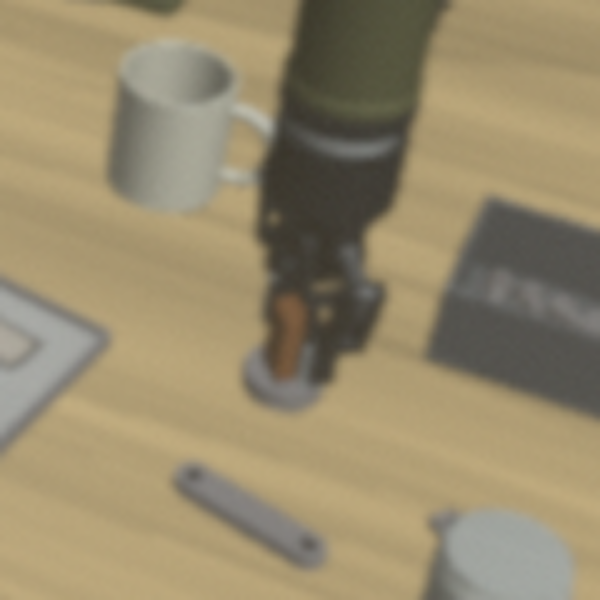

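The handle stands between the jaws and nothing is touching. I'll correct the 8 mm drift, then close.

servo_tool([
  {"tx": -3, "ty": -8, "tz": 4, "rx": 0.8, "ry": -0.3, "rz": 0, "fingers": 0.6},
  {"tx": 0, "ty": 0, "tz": 0, "rx": 0, "ry": 0, "rz": 0, "fingers": 0.6},
])

```text
time: 3.82
tcp_pos: [0.4659, 0.308, 0.0291]
ee_rot: [0.001, 0.431, 0.902, 0.002]
ft_force: [0.3, -0.6, -0.2]
opening: 0.0514
```

```bash
python3 plan.py '[(465,307,22,129.1)]'
```

```text
t 3.83 tcp [465.9 308.   29.1] phi 128.9 tilt z [ 0.0038  0.0029 -1.    ] F [ 0.3 -0.6 -0.2] open 51.4 q [-0.45  0.94 -0.38  1.89  0.75  0.45 -0.7 ]
1 {"tx":-0,"ty":-1,"tz":7,"rx":0.3,"ry":0,"rz":-0.2,"fingers":F},
--wp
```

servo_tool([
  {"tx": 0, "ty": -1, "tz": 8, "rx": 0.3, "ry": 0, "rz": -0.2, "fingers": 0.55},
  {"tx": 0, "ty": 0, "tz": 0, "rx": 0, "ry": 0, "rz": 0, "fingers": 0.55},
  {"tx": 0, "ty": 0, "tz": 0, "rx": 0, "ry": 0, "rz": 0, "fingers": 0.1},
  {"tx": 0, "ty": 0, "tz": 0, "rx": 0, "ry": 0, "rz": 0, "fingers": 0.1},
  {"tx": 0, "ty": 0, "tz": 0, "rx": 0, "ry": 0, "rz": 0, "fingers": 0.1},
  {"tx": 0, "ty": 0, "tz": 0, "rx": 0, "ry": 0, "rz": 0, "fingers": 0.1},
], newtons=80)

```text
time: 4.58
tcp_pos: [0.4658, 0.3079, 0.0216]
ee_rot: [0.0, 0.429, 0.903, 0.001]
ft_force: [0.1, -0.1, -0.0]
opening: 0.0233
```

```bash
python3 plan.py '[(465,307,130,129.1),(507,-35.5,130,86)]'
```

```text
t 4.58 tcp [465.8 307.9  21.6] phi 129.1 tilt z [ 9.e-04  7.e-04 -1.e+00] F [ 0.1 -0.1 -0. ] open 23.3 q [-0.45  0.95 -0.37  1.89  0.76  0.44 -0.7 ]
1 {"tx":-0,"ty":-0,"tz":-50,"rx":0,"ry":-0,"rz":0,"fingers":F},
2 {"tx":-0,"ty":-1,"tz":-50,"rx":0.1,"ry":-0,"rz":0,"fingers":F},
3 {"tx":-0,"ty":-0,"tz":-8,"rx":-0,"ry":-0,"rz":0,"fingers":F},
--wp
4 {"tx":-42,"ty":-27,"tz":-0,"rx":-0,"ry":0,"rz":6.2,"fingers":F},
5 {"tx":-45,"ty":-22,"tz":-0,"rx":-0,"ry":0,"rz":6.3,"fingers":F},
6 {"tx":-47,"ty":-17,"tz":-0,"rx":-0,"ry":0,"rz":6.2,"fingers":F},
7 {"tx":-49,"ty":-11,"tz":-0,"rx":-0,"ry":0,"rz":6.3,"fingers":F},
8 {"tx":-50,"ty":-6,"tz":-0,"rx":-0,"ry":0,"rz":6.3,"fingers":F},
9 {"tx":-50,"ty":-1,"tz":-0,"rx":-0,"ry":0,"rz":6.3,"fingers":F},
10 {"tx":-44,"ty":4,"tz":-0,"rx":-0,"ry":0,"rz":5.5,"fingers":F},
--wp
```

servo_tool([
  {"tx": 0, "ty": 0, "tz": -25, "rx": 0, "ry": 0, "rz": 0, "fingers": 0.1},
  {"tx": 0, "ty": 0, "tz": -45, "rx": 0, "ry": 0, "rz": 0, "fingers": 0.1},
  {"tx": -15, "ty": -10, "tz": -38, "rx": 0, "ry": 0, "rz": 0, "fingers": 0.1},
  {"tx": -40, "ty": -20, "tz": -8, "rx": 0, "ry": 0, "rz": 6.2, "fingers": 0.1},
  {"tx": -45, "ty": -18, "tz": 0, "rx": 0, "ry": 0, "rz": 6.3, "fingers": 0.1},
  {"tx": -47, "ty": -14, "tz": 0, "rx": 0, "ry": 0, "rz": 6.2, "fingers": 0.1},
  {"tx": -49, "ty": -10, "tz": 0, "rx": 0, "ry": 0, "rz": 6.3, "fingers": 0.1},
  {"tx": -48, "ty": -6, "tz": 0, "rx": 0, "ry": 0, "rz": 6.3, "fingers": 0.1},
  {"tx": -40, "ty": -1, "tz": 0, "rx": 0, "ry": 0, "rz": 6.3, "fingers": 0.1},
  {"tx": -25, "ty": 0, "tz": 0, "rx": 0, "ry": 0, "rz": 3, "fingers": 0.1},
  {"tx": 0, "ty": 0, "tz": 0, "rx": 0, "ry": 0, "rz": 0, "fingers": 0.1},
])

```text
time: 5.95
tcp_pos: [0.5096, -0.0232, 0.1371]
ee_rot: [-0.002, 0.724, 0.69, -0.003]
ft_force: [-0.0, 0.1, -3.0]
opening: 0.0231
```

```bash
python3 plan.py '[(507,-35.5,125,86)]'
```

```text
t 5.95 tcp [509.6 -23.2 137.1] phi 87.2 tilt z [-0.0069 -0.0015 -1.    ] F [-0.   0.1 -3. ] open 23.1 q [ 0.19  0.71 -0.39  1.98  0.5   0.54 -0.59]
1 {"tx":-12,"ty":-2,"tz":12,"rx":-0.4,"ry":0.1,"rz":1.2,"fingers":F},
--wp
```

servo_tool([
  {"tx": -12, "ty": -2, "tz": 12, "rx": -0.4, "ry": 0.1, "rz": 1.2, "fingers": 0.1},
  {"tx": 0, "ty": 0, "tz": 0, "rx": 0, "ry": 0, "rz": 0, "fingers": 0.1},
  {"tx": 0, "ty": 0, "tz": 0, "rx": 0, "ry": 0, "rz": 0, "fingers": 0.1},
])

```text
time: 6.32
tcp_pos: [0.5072, -0.0313, 0.125]
ee_rot: [-0.001, 0.729, 0.684, 0.002]
ft_force: [0.0, 0.0, -2.6]
opening: 0.0231
```

```bash
python3 plan.py '[(507,-35.5,101,86)]'; python3 -c "
from h import *
s=snap('scene','s2')
a=cv2.resize(s['frame'][150:260,255:385,::-1],None,fx=6,fy=5.4,interpolation=cv2.INTER_CUBIC);cv2.imwrite('pics/c7.png',a)
s=snap('top','t2')
a=cv2.resize(s['frame'][115:225,240:370,::-1],None,fx=5,fy=5,interpolation=cv2.INTER_CUBIC);cv2.imwrite('pics/c8.png',a)"
```

```text
t 6.33 tcp [507.2 -31.3 125. ] phi 86.3 tilt z [ 8.0e-04  3.5e-03 -1.0e+00] F [ 0.   0.  -2.6] open 23.1 q [ 0.2   0.73 -0.37  2.01  0.52  0.5  -0.61]
1 {"tx":-4,"ty":0,"tz":24,"rx":0,"ry":-0.2,"rz":0.3,"fingers":F},
--wp
```

View pics/c7.png

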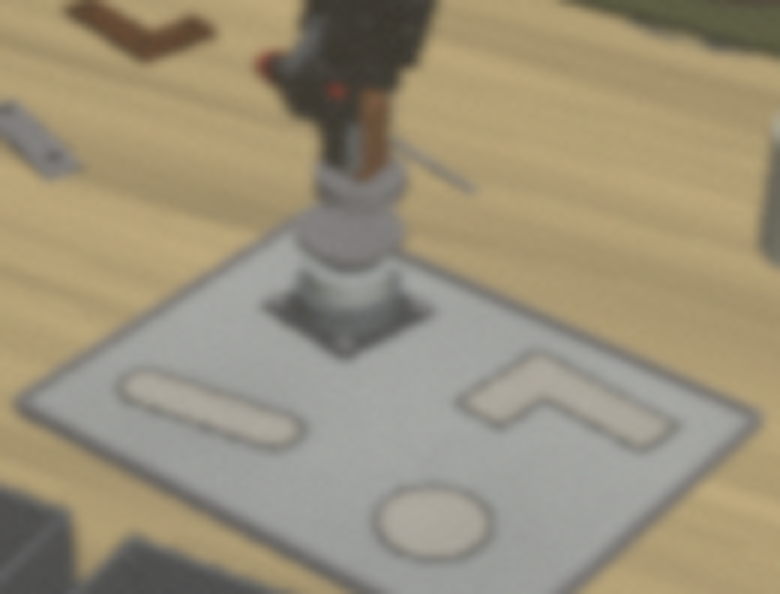

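View pics/c8.png

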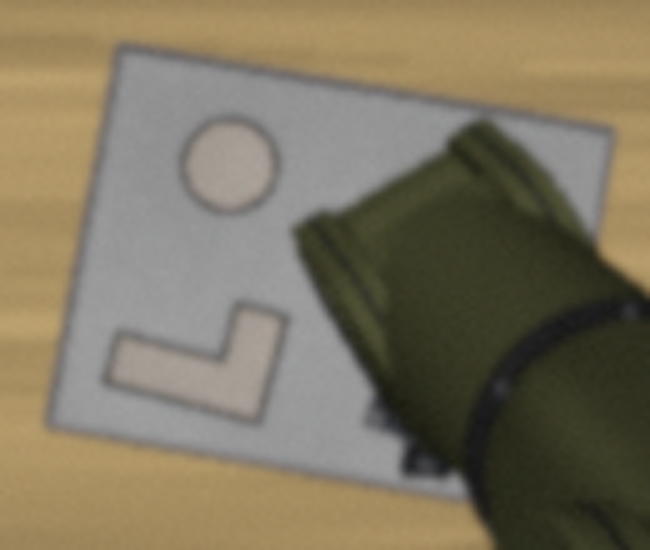

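The pad hangs upright, slightly right of the plate centre (pad at crop x 361, plate at 350). I'll compare that with the projection.

```bash
python3 - <<'E'
from m import *
s=load('s2'); 
def crop(P): p=proj(s,np.array(P)/1000); return np.c_[(p[:,0]-255+.5)*6,(p[:,1]-150+.5)*5.4].round(1)
th=np.linspace(0,2*np.pi,200)
def disc(x,y,z,r): 
    c=crop(np.c_[x+r*np.cos(th),y+r*np.sin(th),th*0+z]); return c.min(0),c.max(0)
print('plate top',disc(507,-35.5,73.5,30),'bottom',disc(507,-35.5,65.5,30))
print('pad top',disc(507.2,-31.3,117.4,25),'bot',disc(507.2,-31.3,103.4,25))
s0=load('scene0')
f=s0['frame'][150:260,255:385,::-1]; cv2.imwrite('pics/c9.png',np.hstack([cv2.resize(q[25:65,40:80],None,fx=10,fy=10,interpolation=cv2.INTER_CUBIC) for q in (f,load('s2')['frame'][150:260,255:385,::-1])]))
E
```

```text
plate top (array([288.6, 194.4]), array([399.9, 254.6])) bottom (array([288.6, 205. ]), array([399.5, 265.3]))
pad top (array([304.7, 142.1]), array([399.4, 191.6])) bot (array([304.7, 161.3]), array([398.8, 211. ]))
```

View pics/c9.png

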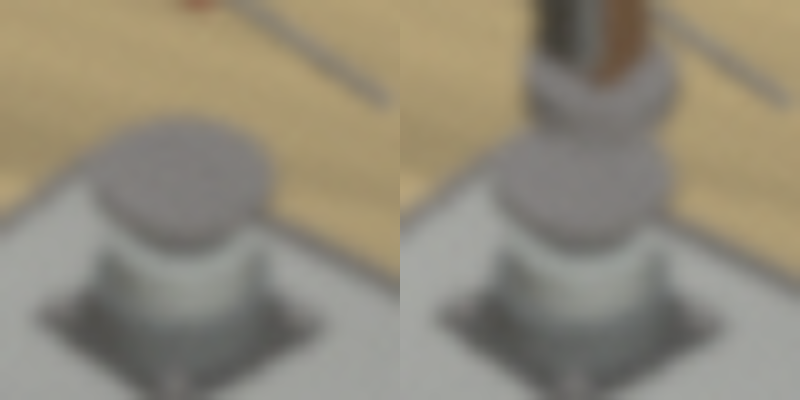

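servo_tool([
  {"tx": -5, "ty": 0, "tz": 14, "rx": 0, "ry": -0.2, "rz": 0.3, "fingers": 0.1},
  {"tx": 0, "ty": 0, "tz": 5, "rx": 0, "ry": 0, "rz": 0, "fingers": 0.1},
  {"tx": 0, "ty": 0, "tz": 0, "rx": 0, "ry": 0, "rz": 0, "fingers": 0.1},
])

```text
time: 6.8
tcp_pos: [0.5071, -0.0359, 0.1048]
ee_rot: [0.0, 0.731, 0.683, 0.0]
ft_force: [-0.3, 0.2, -3.6]
opening: 0.023
```

```bash
python3 plan.py '[(507.3,-36.2,98,86)]'
```

```text
t 6.8 tcp [507.1 -35.9 104.8] phi 86.1 tilt z [ 7.e-04 -2.e-04 -1.e+00] F [-0.3  0.2 -3.6] open 23.0 q [ 0.18  0.76 -0.33  2.02  0.54  0.45 -0.63]
1 {"tx":-0,"ty":0,"tz":7,"rx":0,"ry":0,"rz":0.1,"fingers":F},
--wp
```

servo_tool([
  {"tx": 0, "ty": 0, "tz": 4, "rx": 0, "ry": 0, "rz": 0, "fingers": 0.1},
  {"tx": 0, "ty": 0, "tz": 4, "rx": 0, "ry": 0, "rz": 0, "fingers": 0.1},
  {"tx": 0, "ty": 0, "tz": 2, "rx": 0, "ry": 0, "rz": 0, "fingers": 0.1},
  {"tx": 0, "ty": 0, "tz": 2, "rx": 0, "ry": 0, "rz": 0, "fingers": 0.1},
])

```text
time: 7.3
tcp_pos: [0.5074, -0.0357, 0.0925]
ee_rot: [0.001, 0.731, 0.683, 0.0]
ft_force: [-1.2, 0.6, 2.9]
opening: 0.0231
```

```bash
python3 plan.py '[(507.3,-36.2,92,86)]'
```

```text
t 7.3 tcp [507.4 -35.7  92.5] phi 86.1 tilt z [ 1.6e-03 -2.0e-04 -1.0e+00] F [-1.2  0.6  2.9] open 23.1 q [ 0.17  0.78 -0.31  2.03  0.56  0.42 -0.64]
1 {"tx":-0,"ty":-0,"tz":1,"rx":0.1,"ry":0,"rz":0.1,"fingers":F},
--wp
```

servo_tool([
  {"tx": 0, "ty": 0, "tz": 1.5, "rx": 0, "ry": 0, "rz": 0, "fingers": 0.1},
  {"tx": 0, "ty": 0, "tz": 1.5, "rx": 0, "ry": 0, "rz": 0, "fingers": 0.1},
])

```text
time: 7.55
tcp_pos: [0.5074, -0.0357, 0.09]
ee_rot: [0.001, 0.731, 0.683, 0.001]
ft_force: [-2.1, 0.2, 4.1]
opening: 0.0232
```

servo_tool([
  {"tx": 0, "ty": 0, "tz": 1.5, "rx": 0, "ry": 0, "rz": 0, "fingers": 0.1},
])

```text
time: 7.68
tcp_pos: [0.5074, -0.0357, 0.0887]
ee_rot: [0.001, 0.731, 0.683, 0.001]
ft_force: [-1.7, 0.5, 3.8]
opening: 0.0227
```

servo_tool([
  {"tx": 0, "ty": 0, "tz": 1.2, "rx": 0, "ry": 0, "rz": 0, "fingers": 0.1},
])

```text
time: 7.8
tcp_pos: [0.5074, -0.0357, 0.0875]
ee_rot: [0.001, 0.731, 0.683, 0.001]
ft_force: [-1.8, 0.2, 5.1]
opening: 0.0229
```

servo_tool([
  {"tx": 0, "ty": 0, "tz": 1.2, "rx": 0, "ry": 0, "rz": 0, "fingers": 0.1},
])

```text
time: 7.92
tcp_pos: [0.5074, -0.0357, 0.0864]
ee_rot: [0.001, 0.731, 0.683, 0.001]
ft_force: [-1.8, 0.5, 4.8]
opening: 0.023
```

servo_tool([
  {"tx": 0, "ty": 0, "tz": 1.2, "rx": 0, "ry": 0, "rz": 0, "fingers": 0.1},
])

```text
time: 8.05
tcp_pos: [0.5074, -0.0357, 0.0853]
ee_rot: [0.001, 0.731, 0.683, 0.001]
ft_force: [-2.4, 0.4, 5.8]
opening: 0.0233
```

servo_tool([
  {"tx": 0, "ty": 0, "tz": 1.2, "rx": 0, "ry": 0, "rz": 0, "fingers": 0.1},
])

```text
time: 8.18
tcp_pos: [0.5074, -0.0357, 0.0841]
ee_rot: [0.001, 0.731, 0.683, 0.001]
ft_force: [-1.1, 0.8, 6.6]
opening: 0.0233
```

servo_tool([
  {"tx": 0, "ty": 0, "tz": 1, "rx": 0, "ry": 0, "rz": 0, "fingers": 0.1},
])

```text
time: 8.3
tcp_pos: [0.5074, -0.0357, 0.0832]
ee_rot: [0.001, 0.731, 0.683, 0.001]
ft_force: [-2.5, 0.7, 6.9]
opening: 0.0233
```

servo_tool([
  {"tx": 0, "ty": 0, "tz": 1, "rx": 0, "ry": 0, "rz": 0, "fingers": 0.1},
])

```text
time: 8.43
tcp_pos: [0.5074, -0.0357, 0.0824]
ee_rot: [0.001, 0.731, 0.683, 0.001]
ft_force: [-3.4, -0.0, 6.9]
opening: 0.0232
```

servo_tool([
  {"tx": 0, "ty": 0, "tz": 1, "rx": 0, "ry": 0, "rz": 0, "fingers": 0.1},
])

```text
time: 8.55
tcp_pos: [0.5074, -0.0357, 0.0816]
ee_rot: [0.001, 0.731, 0.683, 0.001]
ft_force: [-2.6, 0.3, 7.1]
opening: 0.0228
```

servo_tool([
  {"tx": 0, "ty": 0, "tz": 1, "rx": 0, "ry": 0, "rz": 0, "fingers": 0.1},
])

```text
time: 8.68
tcp_pos: [0.5074, -0.0357, 0.0808]
ee_rot: [0.002, 0.731, 0.683, 0.001]
ft_force: [-1.8, -0.4, 7.3]
opening: 0.023
```

servo_tool([
  {"tx": 0, "ty": 0, "tz": 1, "rx": 0, "ry": 0, "rz": 0, "fingers": 0.1},
])

```text
time: 8.8
tcp_pos: [0.5074, -0.0357, 0.08]
ee_rot: [0.002, 0.731, 0.683, 0.001]
ft_force: [-1.8, 0.1, 7.4]
opening: 0.0229
```

servo_tool([
  {"tx": 0, "ty": 0, "tz": 1, "rx": 0, "ry": 0, "rz": 0, "fingers": 0.1},
])

```text
time: 8.93
tcp_pos: [0.5074, -0.0356, 0.0796]
ee_rot: [0.002, 0.731, 0.683, 0.001]
ft_force: [-3.8, -0.2, 18.1]
opening: 0.0232
```

The force jumped from 7.4 to 18.1 N at z 79.6, so this is the hard stop. I'll hold it gently for a moment.

servo_tool([
  {"tx": 0, "ty": 0, "tz": 0.8, "rx": 0, "ry": 0, "rz": 0, "fingers": 0.1},
])

```text
time: 9.05
tcp_pos: [0.5074, -0.0357, 0.0797]
ee_rot: [0.002, 0.731, 0.683, 0.001]
ft_force: [-3.5, -0.2, 15.7]
opening: 0.0232
```

```bash
python3 -c "
from plan import *
s,p,R=rep(); print(s['wrist_torque'])"
```

```text
t 9.05 tcp [507.4 -35.7  79.7] phi 86.1 tilt z [ 0.0043 -0.0025 -1.    ] F [-3.5 -0.2 15.7] open 23.2 q [ 0.15  0.8  -0.28  2.03  0.58  0.38 -0.66]
[0.0597756  0.91494307 0.00507448]
```

servo_tool([
  {"tx": 0, "ty": 0, "tz": 1.1, "rx": 0.3, "ry": 0.1, "rz": 0, "fingers": 0.1},
])

```text
time: 9.18
tcp_pos: [0.5075, -0.0357, 0.0796]
ee_rot: [0.0, 0.731, 0.683, -0.0]
ft_force: [-3.8, -0.2, 18.1]
opening: 0.0229
```

servo_tool([
  {"tx": 0, "ty": 0, "tz": 1.1, "rx": 0.2, "ry": 0.1, "rz": 0, "fingers": 0.1},
])

```text
time: 9.3
tcp_pos: [0.5076, -0.0357, 0.0796]
ee_rot: [-0.001, 0.73, 0.683, -0.001]
ft_force: [-3.9, -1.2, 16.9]
opening: 0.0233
```

```bash
python3 -c "
from plan import *
s,p,R=rep(); print(s['wrist_torque'])
from h import *
s=snap('scene','s3')
f=s['frame'][150:260,255:385,::-1]; cv2.imwrite('pics/c10.png',cv2.resize(f[20:70,30:90],None,fx=10,fy=10,interpolation=cv2.INTER_CUBIC))"
```

```text
t 9.3 tcp [507.6 -35.7  79.6] phi 86.1 tilt z [-2.7e-03  3.0e-04 -1.0e+00] F [-3.9 -1.2 16.9] open 23.3 q [ 0.16  0.8  -0.29  2.03  0.57  0.39 -0.65]
[0.046237   0.93222103 0.02887071]
```

View pics/c10.png

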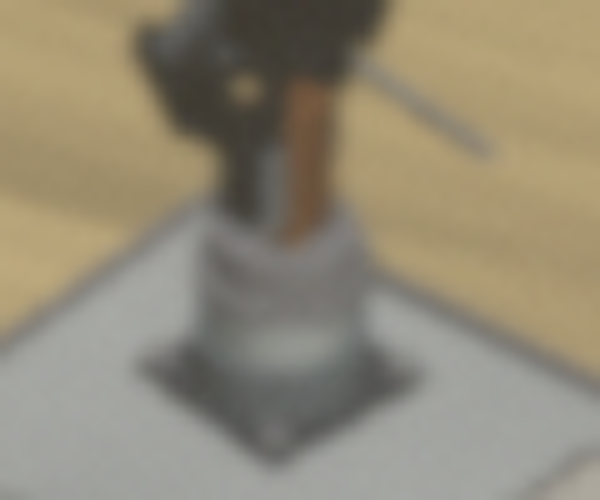

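The plate is down and level, with the pad centred on it. z stayed at 79.6 over four rows at about 16–18 N plus the pad's weight, so it is bottomed out. Now I'll let it rise.

servo_tool([
  {"tx": 0, "ty": 0, "tz": -3, "rx": 0, "ry": 0, "rz": 0, "fingers": 0.1},
  {"tx": 0, "ty": 0, "tz": -5, "rx": 0, "ry": 0, "rz": 0, "fingers": 0.1},
  {"tx": 0, "ty": 0, "tz": -6, "rx": 0, "ry": 0, "rz": 0, "fingers": 0.1},
  {"tx": 0, "ty": 0, "tz": -15, "rx": 0, "ry": 0, "rz": 0, "fingers": 0.1},
  {"tx": 0, "ty": 0, "tz": -20, "rx": 0, "ry": 0, "rz": 0, "fingers": 0.1},
])

```text
time: 9.98
tcp_pos: [0.507, -0.0358, 0.1286]
ee_rot: [-0.002, 0.73, 0.683, -0.002]
ft_force: [0.5, -0.0, -3.3]
opening: 0.0232
```

```bash
python3 plan.py '[(507,-36,125,86),(600,45,80,95),(647.1,91.7,60,102)]'
```

```text
t 9.97 tcp [507.  -35.8 128.6] phi 86.2 tilt z [-5.3e-03  7.0e-04 -1.0e+00] F [ 0.5 -0.  -3.3] open 23.2 q [ 0.21  0.72 -0.37  2.    0.51  0.52 -0.6 ]
1 {"tx":-0,"ty":0,"tz":4,"rx":-0.3,"ry":-0,"rz":0.2,"fingers":F},
--wp
2 {"tx":33,"ty":33,"tz":17,"rx":-0,"ry":-0,"rz":-3.5,"fingers":F},
3 {"tx":31,"ty":35,"tz":17,"rx":-0,"ry":-0,"rz":-3.4,"fingers":F},
4 {"tx":18,"ty":23,"tz":11,"rx":-0,"ry":-0,"rz":-2.1,"fingers":F},
--wp
5 {"tx":31,"ty":37,"tz":14,"rx":-0,"ry":-0,"rz":-5.1,"fingers":F},
6 {"tx":10,"ty":15,"tz":6,"rx":-0,"ry":-0,"rz":-1.9,"fingers":F},
--wp
```

servo_tool([
  {"tx": 25, "ty": 25, "tz": 0, "rx": -0.3, "ry": 0, "rz": -2, "fingers": 0.1},
  {"tx": 33, "ty": 35, "tz": 6, "rx": 0, "ry": 0, "rz": -3.4, "fingers": 0.1},
  {"tx": 30, "ty": 36, "tz": 15, "rx": 0, "ry": 0, "rz": -3.5, "fingers": 0.1},
  {"tx": 22, "ty": 28, "tz": 15, "rx": 0, "ry": 0, "rz": -3.5, "fingers": 0.1},
  {"tx": 10, "ty": 14, "tz": 14, "rx": 0, "ry": 0, "rz": -3, "fingers": 0.1},
  {"tx": 0, "ty": 0, "tz": 0, "rx": 0, "ry": 0, "rz": 0, "fingers": 0.1},
])

```text
time: 10.72
tcp_pos: [0.6468, 0.0879, 0.0739]
ee_rot: [-0.001, 0.631, 0.776, -0.0]
ft_force: [-0.6, -0.3, -3.2]
opening: 0.0232
```

```bash
python3 plan.py '[(647.1,91.7,60,102)]';python3 -c "
from m import *
s=snap('top','t3')
z=s['depth']; v,u=np.mgrid[175:210,310:346]; o,r=rays(s,np.c_[u.ravel(),v.ravel()]); zz=(o[2]+r[:,2]*z[175:210,310:346].ravel())*1000; m=(zz>40)&(zz<100); print('plate',m.sum(),np.median(zz[m]))
"
```

```text
t 10.72 tcp [646.8  87.9  73.9] phi 101.8 tilt z [-1.5e-03  4.0e-04 -1.0e+00] F [-0.6 -0.3 -3.2] open 23.2 q [ 0.03  0.95 -0.44  1.58  0.55  0.74 -0.46]
1 {"tx":4,"ty":1,"tz":14,"rx":-0.1,"ry":-0,"rz":-0.2,"fingers":F},
--wp
plate 0 nan
  return _methods._mean(a, axis=axis, dtype=dtype,
  ret = ret.dtype.type(ret / rcount)
```

servo_tool([
  {"tx": 4, "ty": 1, "tz": 14, "rx": -0.1, "ry": 0, "rz": 0, "fingers": 0.1},
  {"tx": 0, "ty": 0, "tz": 14, "rx": 0, "ry": 0, "rz": 0, "fingers": 0.1},
  {"tx": 0, "ty": 0, "tz": 8, "rx": 0, "ry": 0, "rz": 0, "fingers": 0.1},
  {"tx": 0, "ty": 0, "tz": 0, "rx": 0, "ry": 0, "rz": 0, "fingers": 0.1},
])

```text
time: 11.28
tcp_pos: [0.6453, 0.088, 0.0362]
ee_rot: [0.0, 0.633, 0.774, -0.001]
ft_force: [1.0, 0.3, -2.2]
opening: 0.0232
```

```bash
python3 plan.py '[(647.1,91.7,28,102)]';python3 -c "
from h import *
s=snap('scene','s4')
cv2.imwrite('pics/c11.png',cv2.resize(s['frame'][200:275,280:380,::-1],None,fx=7,fy=7,interpolation=cv2.INTER_CUBIC))"
```

```text
t 11.28 tcp [645.3  88.   36.2] phi 101.5 tilt z [-0.0011 -0.0029 -1.    ] F [ 1.   0.3 -2.2] open 23.2 q [ 0.01  1.   -0.41  1.59  0.58  0.67 -0.49]
1 {"tx":3,"ty":3,"tz":8,"rx":-0.1,"ry":0.2,"rz":-0.5,"fingers":F},
--wp
```

View pics/c11.png

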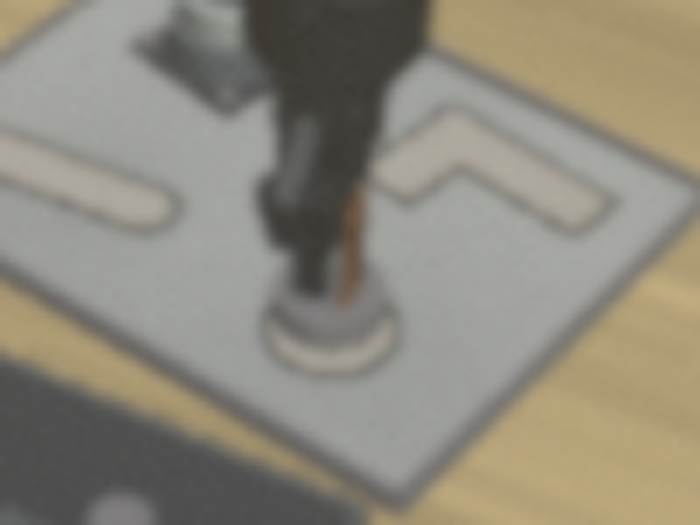

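servo_tool([
  {"tx": 4, "ty": 3, "tz": 3, "rx": -0.1, "ry": 0.2, "rz": -0.5, "fingers": 0.1},
  {"tx": 0, "ty": 0, "tz": 0, "rx": 0, "ry": 0, "rz": 0, "fingers": 0.1},
  {"tx": 0, "ty": 0, "tz": 0, "rx": 0, "ry": 0, "rz": 0, "fingers": 0.1},
])

```text
time: 11.7
tcp_pos: [0.6488, 0.093, 0.0345]
ee_rot: [0.0, 0.629, 0.777, 0.002]
ft_force: [0.8, 1.0, -2.8]
opening: 0.0231
```

```bash
python3 plan.py '[(647.1,91.7,28,102)]';python3 -c "
from m import *
s=snap('scene','s5')
cv2.imwrite('pics/c12.png',cv2.resize(s['frame'][230:260,308:348,::-1],None,fx=16,fy=16,interpolation=cv2.INTER_CUBIC))
from plan import cur
_,p,_=cur(); th=np.linspace(0,6.283,100)
def d(x,y,z,r):
  c=proj(s,np.c_[x+r*np.cos(th),y+r*np.sin(th),th*0+z]/1000); c=(c-[308,230]+.5)*16; return c.min(0).round(),c.max(0).round()
print('circle in',d(647.1,91.7,6,27.5),'out',d(647.1,91.7,6,30),'pad bot',d(p[0],p[1],p[2]-21.6,25),'top',d(p[0],p[1],p[2]-7.6,25))"
```

```text
t 11.7 tcp [648.8  93.   34.5] phi 102.0 tilt z [ 0.0027  0.0019 -1.    ] F [ 0.8  1.  -2.8] open 23.1 q [ 0.    1.01 -0.41  1.58  0.58  0.67 -0.49]
1 {"tx":-1,"ty":-2,"tz":6,"rx":0.2,"ry":-0.1,"rz":0,"fingers":F},
--wp
circle in (array([143., 167.]), array([438., 376.])) out (array([130., 158.]), array([451., 386.])) pad bot (array([160., 158.]), array([429., 348.])) top (array([162., 103.]), array([433., 293.]))
```

View pics/c12.png

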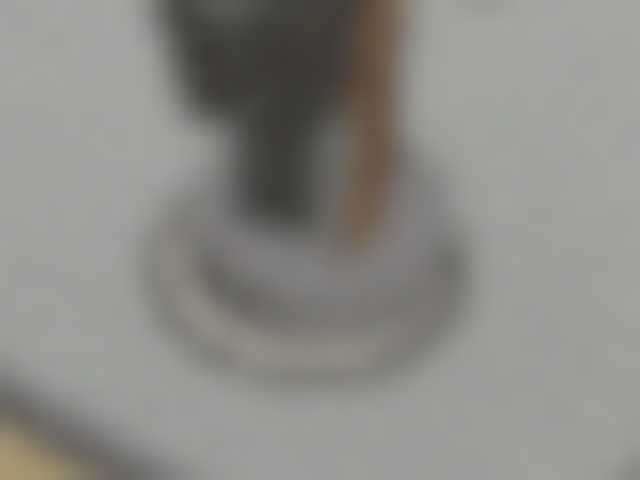

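servo_tool([
  {"tx": -1.7, "ty": -2, "tz": 3, "rx": 0.2, "ry": -0.1, "rz": 0, "fingers": 0.1},
  {"tx": 0, "ty": 0, "tz": 2, "rx": 0, "ry": 0, "rz": 0, "fingers": 0.1},
  {"tx": 0, "ty": 0, "tz": 0, "rx": 0, "ry": 0, "rz": 0, "fingers": 0.1},
])

```text
time: 12.12
tcp_pos: [0.6471, 0.0907, 0.0293]
ee_rot: [0.0, 0.629, 0.777, -0.0]
ft_force: [-0.4, -0.6, -3.3]
opening: 0.0237
```

```bash
python3 plan.py '[(647.4,91,28,102)]'
```

```text
t 12.12 tcp [647.1  90.7  29.3] phi 102.0 tilt z [-5.e-04 -8.e-04 -1.e+00] F [-0.4 -0.6 -3.3] open 23.7 q [ 0.    1.02 -0.41  1.59  0.58  0.66 -0.49]
1 {"tx":0,"ty":0,"tz":1,"rx":-0,"ry":0,"rz":0,"fingers":F},
--wp
```

servo_tool([
  {"tx": 0, "ty": 0, "tz": 1, "rx": 0, "ry": 0, "rz": 0, "fingers": 0.1},
  {"tx": 0, "ty": 0, "tz": 1, "rx": 0, "ry": 0, "rz": 0, "fingers": 0.1},
])

```text
time: 12.38
tcp_pos: [0.6471, 0.0907, 0.0276]
ee_rot: [0.0, 0.629, 0.777, -0.0]
ft_force: [-2.7, -1.6, 4.5]
opening: 0.023
```

On the tray floor (fz turned positive). Release and retreat.

servo_tool([
  {"tx": 0, "ty": 0, "tz": 0, "rx": 0, "ry": 0, "rz": 0, "fingers": 0.5},
  {"tx": 0, "ty": 0, "tz": 0, "rx": 0, "ry": 0, "rz": 0, "fingers": 0.5},
  {"tx": 0, "ty": 0, "tz": 0, "rx": 0, "ry": 0, "rz": 0, "fingers": 0.5},
  {"tx": 0, "ty": 0, "tz": -15, "rx": 0, "ry": 0, "rz": 0, "fingers": 0.5},
  {"tx": 0, "ty": 0, "tz": -30, "rx": 0, "ry": 0, "rz": 0, "fingers": 0.5},
  {"tx": 0, "ty": 0, "tz": -45, "rx": 0, "ry": 0, "rz": 0, "fingers": 0.5},
  {"tx": 0, "ty": 0, "tz": -45, "rx": 0, "ry": 0, "rz": 0, "fingers": 0.5},
])

```text
time: 13.25
tcp_pos: [0.6462, 0.0909, 0.1668]
ee_rot: [-0.001, 0.629, 0.778, -0.001]
ft_force: [1.1, -0.4, 0.6]
opening: 0.0425
```

```bash
python3 -c "
import numpy as np
# bracket grasp: leg + (-6) along y dir 62.2
a=np.radians(62.2); print(np.array([441.8,-296.2])-6*np.array([np.cos(a),np.sin(a)]))"; python3 plan.py '[(560,-80,150,80),(439,-301.5,130,62.2)]'
```

```text
[ 439.00168016 -301.50748585]
t 13.25 tcp [646.2  90.9 166.8] phi 102.1 tilt z [-0.003 -0.001 -1.   ] F [ 1.1 -0.4  0.6] open 42.5 q [ 0.05  0.84 -0.5   1.52  0.47  0.91 -0.4 ]
1 {"tx":-39,"ty":-31,"tz":4,"rx":-0,"ry":0,"rz":5.7,"fingers":F},
2 {"tx":-42,"ty":-27,"tz":5,"rx":-0.1,"ry":0,"rz":5.8,"fingers":F},
3 {"tx":-44,"ty":-23,"tz":4,"rx":-0,"ry":0,"rz":5.7,"fingers":F},
4 {"tx":-39,"ty":-16,"tz":4,"rx":-0.1,"ry":0.1,"rz":4.9,"fingers":F},
--wp
5 {"tx":-47,"ty":-16,"tz":4,"rx":0,"ry":-0,"rz":3.5,"fingers":F},
6 {"tx":-48,"ty":-13,"tz":4,"rx":0,"ry":-0,"rz":3.5,"fingers":F},
7 {"tx":-49,"ty":-10,"tz":4,"rx":0,"ry":-0,"rz":3.5,"fingers":F},
8 {"tx":-49,"ty":-7,"tz":4,"rx":0,"ry":-0,"rz":3.5,"fingers":F},
9 {"tx":-50,"ty":-4,"tz":4,"rx":0,"ry":-0,"rz":3.5,"fingers":F},
10 {"tx":-3,"ty":0,"tz":-0,"rx":0,"ry":-0.1,"rz":0.3,"fingers":F},
--wp
```

servo_tool([
  {"tx": -39, "ty": -31, "tz": 4, "rx": 0, "ry": 0, "rz": 5.7, "fingers": 0.5},
  {"tx": -42, "ty": -27, "tz": 5, "rx": 0, "ry": 0, "rz": 5.8, "fingers": 0.5},
  {"tx": -44, "ty": -23, "tz": 4, "rx": 0, "ry": 0, "rz": 5.7, "fingers": 0.5},
  {"tx": -39, "ty": -16, "tz": 4, "rx": 0, "ry": 0, "rz": 4.9, "fingers": 0.5},
  {"tx": -47, "ty": -16, "tz": 4, "rx": 0, "ry": 0, "rz": 3.5, "fingers": 0.5},
  {"tx": -48, "ty": -13, "tz": 4, "rx": 0, "ry": 0, "rz": 3.5, "fingers": 0.5},
  {"tx": -49, "ty": -10, "tz": 4, "rx": 0, "ry": 0, "rz": 3.5, "fingers": 0.5},
  {"tx": -45, "ty": -7, "tz": 4, "rx": 0, "ry": 0, "rz": 3.5, "fingers": 0.5},
  {"tx": -30, "ty": -4, "tz": 4, "rx": 0, "ry": 0, "rz": 3, "fingers": 0.6},
  {"tx": 0, "ty": 0, "tz": 0, "rx": 0, "ry": 0, "rz": 0, "fingers": 0.6},
])

```text
time: 14.5
tcp_pos: [0.4493, -0.2834, 0.1415]
ee_rot: [0.007, 0.858, 0.513, 0.011]
ft_force: [-0.4, 1.0, 0.2]
opening: 0.0511
```

```bash
python3 plan.py '[(439,-301.5,60,62.2)]';python3 - <<'E'
from m import *
s=snap('top','t4')
f=s['frame'][:,:,::-1]; cv2.imwrite('pics/c13.png',cv2.resize(f[115:235,240:460],None,fx=3.5,fy=3.5,interpolation=cv2.INTER_CUBIC))
s=snap('scene','s6')
f=s['frame'][:,:,::-1]; cv2.imwrite('pics/c14.png',cv2.resize(f[150:290,200:440],None,fx=3.3,fy=3.3,interpolation=cv2.INTER_CUBIC))
E
```

```text
t 14.5 tcp [ 449.3 -283.4  141.5] phi 61.7 tilt z [ 2.500e-02 -2.000e-04 -9.997e-01] F [-0.4  1.   0.2] open 51.1 q [ 0.69  0.71 -0.34  1.95  0.43  0.53 -0.44]
1 {"tx":-13,"ty":-1,"tz":48,"rx":0.8,"ry":-0.4,"rz":-0.3,"fingers":F},
2 {"tx":-9,"ty":-1,"tz":33,"rx":0.5,"ry":-0.3,"rz":-0.2,"fingers":F},
--wp
```

View pics/c13.png

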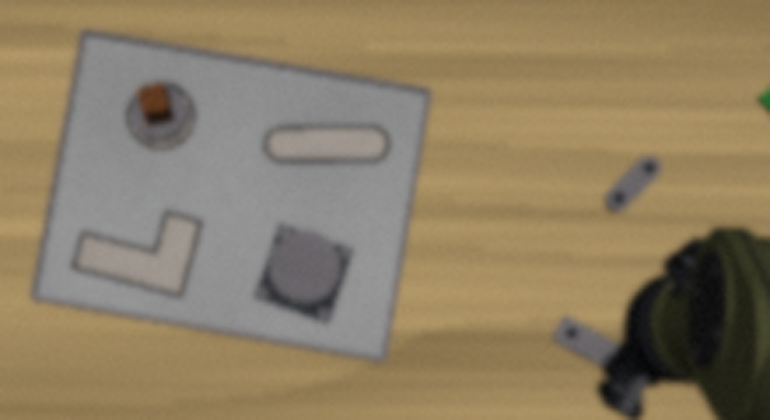

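View pics/c14.png

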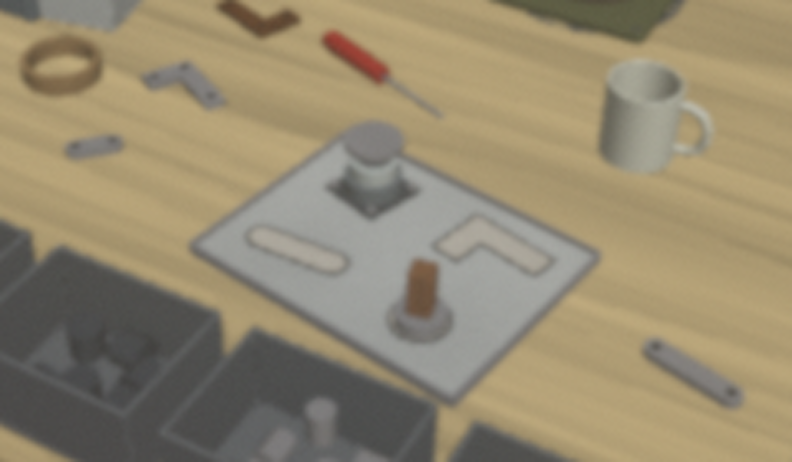

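The pad stands upright on its circle and the plate has risen. I'll measure the pad's centring from that snapshot.

```bash
python3 - <<'E'
from m import *
s=load('t4')
b=(270,130,304,164); u=up(s,*b,16); cv2.imwrite('pics/c15.png',u[:,:,::-1].astype(np.uint8))
th=np.linspace(0,6.283,100)
def d(x,y,z,r):
  c=(proj(s,np.c_[x+r*np.cos(th),y+r*np.sin(th),th*0+z]/1000)-[270,130]+.5)*16; return c.min(0).round(),c.max(0).round()
print('in',d(647.1,91.7,6,27.5),'out',d(647.1,91.7,6,30),'padtop',d(647.1,91.7,20,25),'h',d(647.1,91.7,70,12))
z=s['depth']; v,u=np.mgrid[175:210,310:346]; o,r=rays(s,np.c_[u.ravel(),v.ravel()]); zz=(o[2]+r[:,2]*z[175:210,310:346].ravel())*1000; m=(zz>40)&(zz<100); print('plate',m.sum(),np.median(zz[m]))
E
```

```text
in (array([114., 150.]), array([398., 431.])) out (array([101., 137.]), array([411., 443.])) padtop (array([118., 145.]), array([380., 404.])) h (array([159., 150.]), array([290., 280.]))
plate 338 73.63305066183723
```

View pics/c15.png

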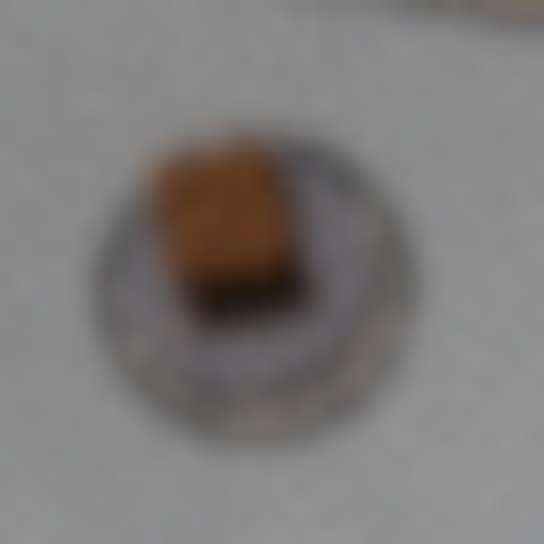

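The pad is centred within 1 mm and the plate is back at 73.6 mm. Next is the bracket.

servo_tool([
  {"tx": -20, "ty": -2, "tz": 35, "rx": 1.2, "ry": -0.7, "rz": -0.5, "fingers": 0.6},
  {"tx": 0, "ty": 0, "tz": 25, "rx": 0, "ry": 0, "rz": 0, "fingers": 0.6},
  {"tx": 0, "ty": 0, "tz": 10, "rx": 0, "ry": 0, "rz": 0, "fingers": 0.6},
  {"tx": 0, "ty": 0, "tz": 0, "rx": 0, "ry": 0, "rz": 0, "fingers": 0.6},
])

```text
time: 15.1
tcp_pos: [0.4495, -0.2915, 0.0729]
ee_rot: [0.003, 0.851, 0.525, 0.006]
ft_force: [-0.5, 0.5, -0.2]
opening: 0.0513
```

```bash
python3 plan.py '[(439,-301.5,25,62.2)]'
```

```text
t 15.1 tcp [ 449.5 -291.5   72.9] phi 63.3 tilt z [ 0.0129  0.0017 -0.9999] F [-0.5  0.5 -0.2] open 51.3 q [ 0.66  0.83 -0.27  1.96  0.5   0.4  -0.46]
1 {"tx":-14,"ty":-5,"tz":48,"rx":0.6,"ry":-0.4,"rz":1.1,"fingers":F},
--wp
```

servo_tool([
  {"tx": -14, "ty": -6, "tz": 18, "rx": 0.6, "ry": -0.4, "rz": 1.1, "fingers": 0.6},
  {"tx": 0, "ty": 0, "tz": 18, "rx": 0, "ry": 0, "rz": 0, "fingers": 0.6},
  {"tx": 0, "ty": 0, "tz": 8, "rx": 0, "ry": 0, "rz": 0, "fingers": 0.6},
  {"tx": 0, "ty": 0, "tz": 0, "rx": 0, "ry": 0, "rz": 0, "fingers": 0.6},
])

```text
time: 15.6
tcp_pos: [0.4377, -0.3032, 0.028]
ee_rot: [0.001, 0.857, 0.515, -0.0]
ft_force: [-0.8, 0.3, 0.5]
opening: 0.0514
```

```bash
python3 plan.py '[(439,-301.5,25,62.2)]'
```

```text
t 15.6 tcp [ 437.7 -303.2   28. ] phi 62.1 tilt z [ 9.0e-04 -2.2e-03 -1.0e+00] F [-0.8  0.3  0.5] open 51.4 q [ 0.64  0.91 -0.2   1.98  0.54  0.31 -0.49]
1 {"tx":2,"ty":0,"tz":3,"rx":0.1,"ry":0.1,"rz":-0.1,"fingers":F},
--wp
```

servo_tool([
  {"tx": 2, "ty": 0, "tz": 10, "rx": 0, "ry": 0.1, "rz": 0, "fingers": 0.6},
  {"tx": 0, "ty": 0, "tz": 9, "rx": 0, "ry": 0, "rz": 0, "fingers": 0.6},
  {"tx": 0, "ty": 0, "tz": 4, "rx": 0, "ry": 0, "rz": 0, "fingers": 0.6},
  {"tx": 0, "ty": 0, "tz": 0, "rx": 0, "ry": 0, "rz": 0, "fingers": 0.6},
])

```text
time: 16.1
tcp_pos: [0.4391, -0.3018, 0.0042]
ee_rot: [0.001, 0.857, 0.515, 0.001]
ft_force: [0.1, 0.2, -0.4]
opening: 0.0513
```

```bash
python3 plan.py '[(439,-301.5,2,62.2)]'; python3 -c "
from h import *
s=snap('scene','s7')
cv2.imwrite('pics/c16.png',cv2.resize(s['frame'][130:210,210:310,::-1],None,fx=7,fy=7,interpolation=cv2.INTER_CUBIC))"
```

```text
t 16.1 tcp [ 439.1 -301.8    4.2] phi 62.0 tilt z [ 0.003  -0.0012 -1.    ] F [ 0.1  0.2 -0.4] open 51.3 q [ 0.61  0.95 -0.16  1.98  0.55  0.25 -0.51]
1 {"tx":0,"ty":-0,"tz":2,"rx":0.2,"ry":-0,"rz":-0.2,"fingers":F},
--wp
```

View pics/c16.png

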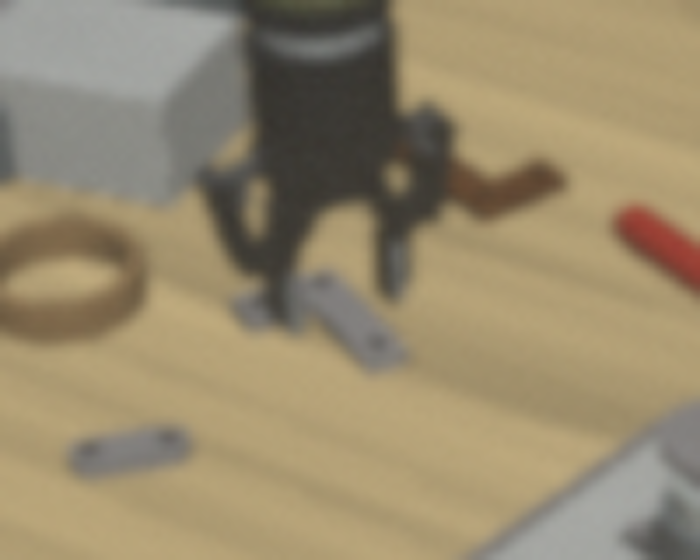

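The jaws straddle the long arm, with the left finger just ahead of the short arm. I'll shift 3 mm away from the inner corner, lower and close.

servo_tool([
  {"tx": 3.5, "ty": 0, "tz": 2, "rx": 0.2, "ry": 0, "rz": -0.2, "fingers": 0.6},
  {"tx": 0, "ty": 0, "tz": 0, "rx": 0, "ry": 0, "rz": 0, "fingers": 0.45},
  {"tx": 0, "ty": 0, "tz": 0, "rx": 0, "ry": 0, "rz": 0, "fingers": 0.1},
  {"tx": 0, "ty": 0, "tz": 0, "rx": 0, "ry": 0, "rz": 0, "fingers": 0.1},
  {"tx": 0, "ty": 0, "tz": 0, "rx": 0, "ry": 0, "rz": 0, "fingers": 0.1},
  {"tx": 0, "ty": 0, "tz": 0, "rx": 0, "ry": 0, "rz": 0, "fingers": 0.1},
], newtons=60)

```text
time: 16.9
tcp_pos: [0.4411, -0.2985, 0.003]
ee_rot: [0.0, 0.856, 0.517, 0.0]
ft_force: [0.2, -0.4, 0.0]
opening: 0.0223
```

```bash
python3 plan.py '[(439,-301.5,2,62.2)]'
```

```text
t 16.9 tcp [ 441.1 -298.5    3. ] phi 62.2 tilt z [ 4.e-04  1.e-04 -1.e+00] F [ 0.2 -0.4  0. ] open 22.3 q [ 0.61  0.95 -0.16  1.98  0.55  0.26 -0.51]
1 {"tx":-4,"ty":-0,"tz":1,"rx":0,"ry":-0,"rz":0,"fingers":F},
--wp
```

```bash
python3 plan.py '[(441,-298.5,120,62.2),(514,112.5,120,77.2)]'
```

```text
t 16.9 tcp [ 441.1 -298.5    3. ] phi 62.2 tilt z [ 4.e-04  1.e-04 -1.e+00] F [ 0.2 -0.4  0. ] open 22.3 q [ 0.61  0.95 -0.16  1.98  0.55  0.26 -0.51]
1 {"tx":0,"ty":-0,"tz":-50,"rx":0,"ry":-0,"rz":0,"fingers":F},
2 {"tx":0,"ty":-0,"tz":-50,"rx":0,"ry":-0,"rz":0,"fingers":F},
3 {"tx":0,"ty":-0,"tz":-17,"rx":0,"ry":-0,"rz":0,"fingers":F},
--wp
4 {"tx":48,"ty":-15,"tz":0,"rx":0,"ry":-0,"rz":-1.8,"fingers":F},
5 {"tx":48,"ty":-14,"tz":0,"rx":0,"ry":-0,"rz":-1.8,"fingers":F},
6 {"tx":48,"ty":-12,"tz":0,"rx":0,"ry":-0,"rz":-1.8,"fingers":F},
7 {"tx":49,"ty":-11,"tz":0,"rx":0,"ry":-0,"rz":-1.8,"fingers":F},
8 {"tx":49,"ty":-9,"tz":0,"rx":0,"ry":-0,"rz":-1.8,"fingers":F},
9 {"tx":49,"ty":-7,"tz":0,"rx":0,"ry":-0,"rz":-1.8,"fingers":F},
10 {"tx":50,"ty":-6,"tz":0,"rx":0,"ry":-0,"rz":-1.8,"fingers":F},
11 {"tx":50,"ty":-5,"tz":0,"rx":0,"ry":-0,"rz":-1.7,"fingers":F},
12 {"tx":18,"ty":-1,"tz":0,"rx":0,"ry":-0,"rz":-0.7,"fingers":F},
--wp
```

servo_tool([
  {"tx": 0, "ty": 0, "tz": -15, "rx": 0, "ry": 0, "rz": 0, "fingers": 0.1},
  {"tx": 0, "ty": 0, "tz": -30, "rx": 0, "ry": 0, "rz": 0, "fingers": 0.1},
  {"tx": 0, "ty": 0, "tz": -40, "rx": 0, "ry": 0, "rz": 0, "fingers": 0.1},
  {"tx": 0, "ty": 0, "tz": -25, "rx": 0, "ry": 0, "rz": 0, "fingers": 0.1},
])

```text
time: 17.4
tcp_pos: [0.4392, -0.2979, 0.1163]
ee_rot: [-0.002, 0.856, 0.517, -0.001]
ft_force: [-0.2, -0.1, -2.2]
opening: 0.0222
```

```bash
python3 plan.py '[(514,112.5,120,77.2)]'; python3 -c "
from h import *
s=snap('scene','s8')
cv2.imwrite('pics/c17.png',cv2.resize(s['frame'][100:200,200:320,::-1],None,fx=6,fy=6,interpolation=cv2.INTER_CUBIC))"
```

```text
t 17.4 tcp [ 439.2 -297.9  116.3] phi 62.3 tilt z [-0.0044  0.0017 -1.    ] F [-0.2 -0.1 -2.2] open 22.2 q [ 0.71  0.76 -0.33  1.94  0.46  0.52 -0.43]
1 {"tx":48,"ty":-15,"tz":-0,"rx":-0,"ry":-0,"rz":-1.8,"fingers":F},
2 {"tx":48,"ty":-13,"tz":-0,"rx":-0,"ry":-0,"rz":-1.8,"fingers":F},
3 {"tx":49,"ty":-12,"tz":-1,"rx":-0,"ry":-0,"rz":-1.8,"fingers":F},
4 {"tx":49,"ty":-10,"tz":-0,"rx":-0.1,"ry":-0,"rz":-1.8,"fingers":F},
5 {"tx":49,"ty":-9,"tz":-1,"rx":-0,"ry":-0,"rz":-1.8,"fingers":F},
6 {"tx":49,"ty":-8,"tz":-0,"rx":-0.1,"ry":-0,"rz":-1.8,"fingers":F},
7 {"tx":50,"ty":-6,"tz":-1,"rx":-0,"ry":-0,"rz":-1.8,"fingers":F},
8 {"tx":50,"ty":-4,"tz":-0,"rx":-0.1,"ry":-0,"rz":-1.7,"fingers":F},
9 {"tx":17,"ty":-1,"tz":-0,"rx":0,"ry":-0,"rz":-0.6,"fingers":F},
--wp
```

View pics/c17.png

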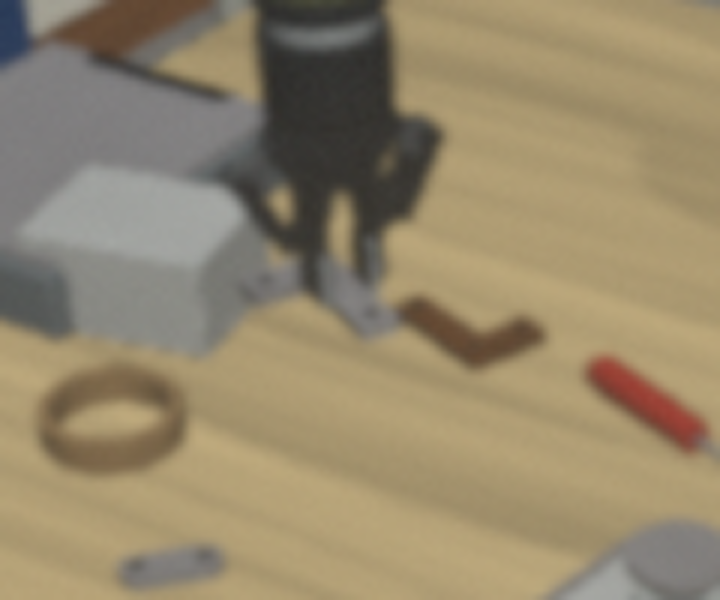

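Bracket lifted level, with its weight showing at 2.2 N. Carry it to the tray.

servo_tool([
  {"tx": 35, "ty": -11, "tz": -2, "rx": 0, "ry": 0, "rz": -1.6, "fingers": 0.1},
  {"tx": 48, "ty": -13, "tz": 0, "rx": 0, "ry": 0, "rz": -1.8, "fingers": 0.1},
  {"tx": 49, "ty": -12, "tz": 0, "rx": 0, "ry": 0, "rz": -1.8, "fingers": 0.1},
  {"tx": 49, "ty": -10, "tz": 0, "rx": 0, "ry": 0, "rz": -1.8, "fingers": 0.1},
  {"tx": 49, "ty": -9, "tz": 0, "rx": 0, "ry": 0, "rz": -1.8, "fingers": 0.1},
  {"tx": 49, "ty": -8, "tz": 0, "rx": 0, "ry": 0, "rz": -1.8, "fingers": 0.1},
  {"tx": 48, "ty": -6, "tz": 0, "rx": 0, "ry": 0, "rz": -1.8, "fingers": 0.1},
  {"tx": 40, "ty": -4, "tz": 0, "rx": 0, "ry": 0, "rz": -1.7, "fingers": 0.1},
  {"tx": 20, "ty": 0, "tz": 0, "rx": 0, "ry": 0, "rz": -0.6, "fingers": 0.1},
  {"tx": 0, "ty": 0, "tz": 0, "rx": 0, "ry": 0, "rz": 0, "fingers": 0.1},
])

```text
time: 18.7
tcp_pos: [0.5149, 0.0973, 0.1222]
ee_rot: [0.003, 0.782, 0.623, 0.0]
ft_force: [-0.2, -1.2, -1.7]
opening: 0.022
```

```bash
python3 plan.py '[(514,112.5,70,77.2)]'
```

```text
t 18.7 tcp [514.9  97.3 122.2] phi 77.0 tilt z [ 0.0041 -0.0043 -1.    ] F [-0.2 -1.2 -1.7] open 22.0 q [-0.11  0.74 -0.28  1.97  0.41  0.49 -0.91]
1 {"tx":14,"ty":-4,"tz":48,"rx":0.3,"ry":0.2,"rz":-0.1,"fingers":F},
2 {"tx":1,"ty":-0,"tz":4,"rx":-0,"ry":-0,"rz":-0.1,"fingers":F},
--wp
```

servo_tool([
  {"tx": 15, "ty": -4, "tz": 20, "rx": 0.3, "ry": 0.2, "rz": 0, "fingers": 0.1},
  {"tx": 0, "ty": 0, "tz": 35, "rx": 0, "ry": 0, "rz": 0, "fingers": 0.1},
  {"tx": 0, "ty": 0, "tz": 25, "rx": 0, "ry": 0, "rz": 0, "fingers": 0.1},
  {"tx": 0, "ty": 0, "tz": 8, "rx": 0, "ry": 0, "rz": 0, "fingers": 0.1},
  {"tx": 0, "ty": 0, "tz": 0, "rx": 0, "ry": 0, "rz": 0, "fingers": 0.1},
])

```text
time: 19.32
tcp_pos: [0.5145, 0.0989, 0.0327]
ee_rot: [0.003, 0.787, 0.616, -0.004]
ft_force: [-0.2, 0.6, -0.8]
opening: 0.022
```

```bash
python3 plan.py '[(514,112.5,20,77.2)]'
```

```text
t 19.32 tcp [514.5  98.9  32.7] phi 76.1 tilt z [-0.0017 -0.0102 -0.9999] F [-0.2  0.6 -0.8] open 22.0 q [-0.19  0.89 -0.16  2.    0.48  0.29 -0.99]
1 {"tx":13,"ty":-4,"tz":13,"rx":0,"ry":0.6,"rz":-1.1,"fingers":F},
--wp
```

servo_tool([
  {"tx": 14, "ty": -4, "tz": 6, "rx": 0, "ry": 0.6, "rz": -1.2, "fingers": 0.1},
  {"tx": 0, "ty": 0, "tz": 4, "rx": 0, "ry": 0, "rz": 0, "fingers": 0.1},
  {"tx": 0, "ty": 0, "tz": 0, "rx": 0, "ry": 0, "rz": 0, "fingers": 0.1},
])

```text
time: 19.7
tcp_pos: [0.5152, 0.114, 0.0238]
ee_rot: [0.001, 0.781, 0.625, 0.002]
ft_force: [-0.8, -0.8, -2.6]
opening: 0.022
```

```bash
python3 plan.py '[(514,112.5,16,77.2)]'
```

```text
t 19.7 tcp [515.2 114.   23.8] phi 77.3 tilt z [ 0.004   0.0017 -1.    ] F [-0.8 -0.8 -2.6] open 22.0 q [-0.21  0.91 -0.16  1.99  0.48  0.27 -1.  ]
1 {"tx":-2,"ty":-1,"tz":8,"rx":0.2,"ry":-0.1,"rz":0.1,"fingers":F},
--wp
```

servo_tool([
  {"tx": -2, "ty": -1, "tz": 6, "rx": 0.2, "ry": -0.1, "rz": 0.1, "fingers": 0.1},
  {"tx": 0, "ty": 0, "tz": 3, "rx": 0, "ry": 0, "rz": 0, "fingers": 0.1},
  {"tx": 0, "ty": 0, "tz": 0, "rx": 0, "ry": 0, "rz": 0, "fingers": 0.1},
])

```text
time: 20.08
tcp_pos: [0.514, 0.1122, 0.0146]
ee_rot: [-0.0, 0.781, 0.624, 0.0]
ft_force: [0.1, -0.2, -1.3]
opening: 0.0217
```

```bash
python3 plan.py '[(514,112.5,9,77.2)]'; python3 - <<'E'
from m import *
s=snap('scene','s9'); f=s['frame'][:,:,::-1]
cv2.imwrite('pics/c18.png',cv2.resize(f[195:245,320:380],None,fx=12,fy=12,interpolation=cv2.INTER_CUBIC))
E
```

```text
t 20.07 tcp [514.  112.2  14.6] phi 77.2 tilt z [ 6.e-04  6.e-04 -1.e+00] F [ 0.1 -0.2 -1.3] open 21.7 q [-0.21  0.93 -0.15  2.    0.49  0.25 -1.  ]
1 {"tx":0,"ty":-0,"tz":6,"rx":0,"ry":-0,"rz":0,"fingers":F},
--wp
```

View pics/c18.png

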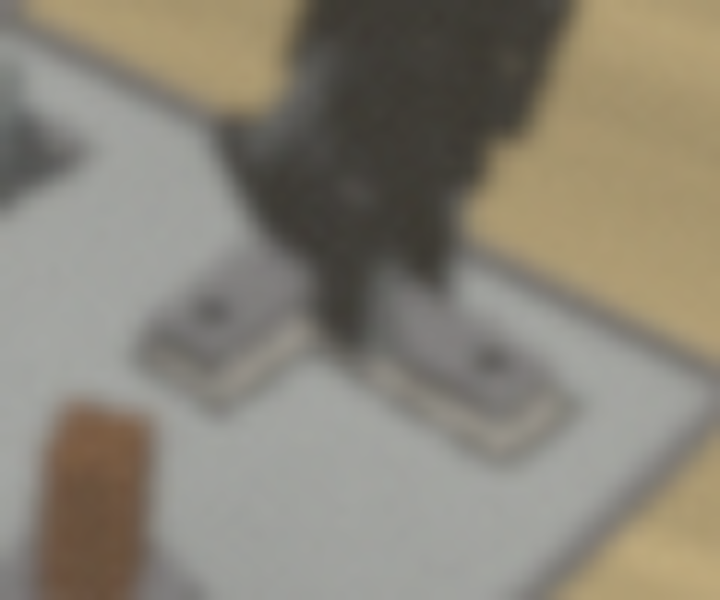

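It lines up with the outline. Lower the last 5.6 mm gently.

servo_tool([
  {"tx": 0.3, "ty": 0, "tz": 2, "rx": 0, "ry": 0, "rz": 0, "fingers": 0.1},
  {"tx": 0, "ty": 0, "tz": 2, "rx": 0, "ry": 0, "rz": 0, "fingers": 0.1},
  {"tx": 0, "ty": 0, "tz": 1, "rx": 0, "ry": 0, "rz": 0, "fingers": 0.1},
  {"tx": 0, "ty": 0, "tz": 0.6, "rx": 0, "ry": 0, "rz": 0, "fingers": 0.1},
])

```text
time: 20.62
tcp_pos: [0.5142, 0.1124, 0.0089]
ee_rot: [0.0, 0.781, 0.624, 0.001]
ft_force: [-1.2, -0.1, 5.4]
opening: 0.0219
```

```bash
python3 plan.py '[(514,112.5,9,77.2)]'
```

```text
t 20.62 tcp [514.2 112.4   8.9] phi 77.2 tilt z [ 1.e-03  6.e-04 -1.e+00] F [-1.2 -0.1  5.4] open 21.9 q [-0.22  0.94 -0.14  2.    0.49  0.24 -1.  ]
--wp
```

servo_tool([
  {"tx": 0, "ty": 0, "tz": 0, "rx": 0, "ry": 0, "rz": 0, "fingers": 0.42},
  {"tx": 0, "ty": 0, "tz": 0, "rx": 0, "ry": 0, "rz": 0, "fingers": 0.42},
  {"tx": 0, "ty": 0, "tz": 0, "rx": 0, "ry": 0, "rz": 0, "fingers": 0.42},
  {"tx": 0, "ty": 0, "tz": -12, "rx": 0, "ry": 0, "rz": 0, "fingers": 0.42},
  {"tx": 0, "ty": 0, "tz": -35, "rx": 0, "ry": 0, "rz": 0, "fingers": 0.42},
  {"tx": 0, "ty": 0, "tz": -45, "rx": 0, "ry": 0, "rz": 0, "fingers": 0.5},
])

```text
time: 21.38
tcp_pos: [0.5127, 0.112, 0.1025]
ee_rot: [-0.0, 0.781, 0.624, -0.002]
ft_force: [0.1, -0.4, -0.0]
opening: 0.0428
```

```bash
python3 plan.py '[(585,326.6,100,75.6)]'
```

```text
t 21.38 tcp [512.7 112.  102.5] phi 77.3 tilt z [-0.0031 -0.0015 -1.    ] F [ 0.1 -0.4 -0. ] open 42.8 q [-0.14  0.77 -0.27  1.97  0.43  0.46 -0.95]
1 {"tx":50,"ty":5,"tz":0,"rx":-0,"ry":0,"rz":0.4,"fingers":F},
2 {"tx":50,"ty":5,"tz":1,"rx":-0,"ry":0,"rz":0.4,"fingers":F},
3 {"tx":50,"ty":4,"tz":0,"rx":-0.1,"ry":0,"rz":0.3,"fingers":F},
4 {"tx":50,"ty":4,"tz":1,"rx":-0,"ry":0.1,"rz":0.4,"fingers":F},
5 {"tx":26,"ty":2,"tz":-0,"rx":-0.1,"ry":0,"rz":0.2,"fingers":F},
--wp
```

servo_tool([
  {"tx": 45, "ty": 5, "tz": 0, "rx": 0, "ry": 0, "rz": 0.4, "fingers": 0.55},
  {"tx": 50, "ty": 5, "tz": 0, "rx": 0, "ry": 0, "rz": 0.4, "fingers": 0.55},
  {"tx": 50, "ty": 4, "tz": 0, "rx": 0, "ry": 0, "rz": 0.3, "fingers": 0.55},
  {"tx": 45, "ty": 4, "tz": 10, "rx": 0, "ry": 0, "rz": 0.4, "fingers": 0.55},
  {"tx": 20, "ty": 2, "tz": 10, "rx": 0, "ry": 0, "rz": 0.2, "fingers": 0.55},
  {"tx": 0, "ty": 0, "tz": 0, "rx": 0, "ry": 0, "rz": 0, "fingers": 0.55},
])

```text
time: 22.12
tcp_pos: [0.5859, 0.3157, 0.0916]
ee_rot: [0.001, 0.792, 0.61, 0.003]
ft_force: [-0.3, -0.5, 0.0]
opening: 0.0466
```

```bash
python3 plan.py '[(585,326.6,35,75.6)]'; python3 - <<'E'
from m import *
s=snap('top','t5'); f=s['frame'][:,:,::-1]
cv2.imwrite('pics/c19.png',cv2.resize(f[115:225,170:370],None,fx=4,fy=4,interpolation=cv2.INTER_CUBIC))
s=snap('scene','s10'); f=s['frame'][:,:,::-1]
cv2.imwrite('pics/c20.png',cv2.resize(f[190:290,270:440],None,fx=4.6,fy=4.6,interpolation=cv2.INTER_CUBIC))
E
```

```text
t 22.12 tcp [585.9 315.7  91.6] phi 75.2 tilt z [ 0.0058  0.0023 -1.    ] F [-0.3 -0.5  0. ] open 46.6 q [-0.42  0.92 -0.27  1.54  0.33  0.72 -1.1 ]
1 {"tx":9,"ty":-3,"tz":49,"rx":0.2,"ry":-0.2,"rz":-0.3,"fingers":F},
2 {"tx":1,"ty":-1,"tz":8,"rx":0.1,"ry":-0,"rz":-0.1,"fingers":F},
--wp
```

View pics/c19.png

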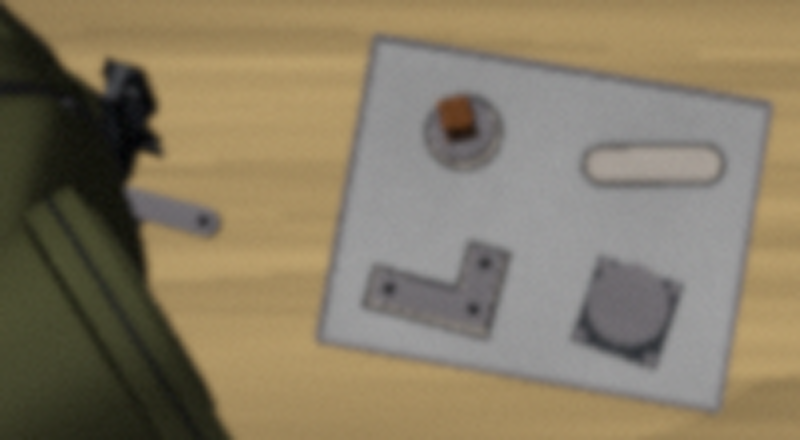

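View pics/c20.png

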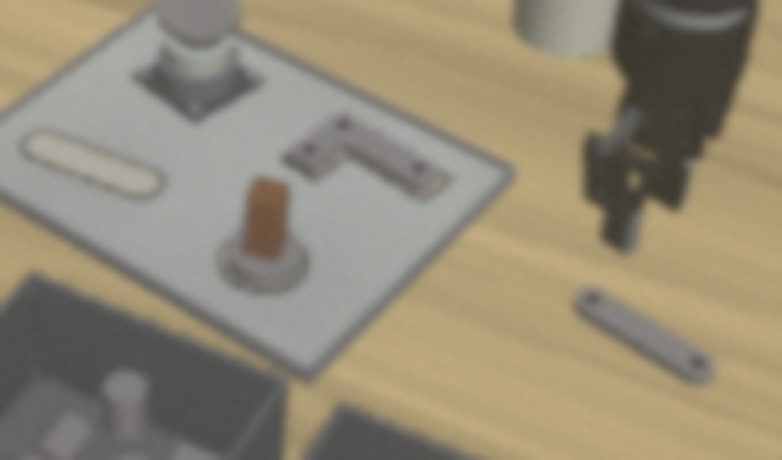

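The bracket lies in its outline. I'll check it in detail with an overlay of the expected bracket and outline corners.

```bash
python3 - <<'E'
from m import *
s=load('t5')
k=14; x0,y0,x1,y1=254,170,304,206
u=cv2.resize(s['frame'][y0:y1,x0:x1,::-1],None,fx=k,fy=k,interpolation=cv2.INTER_CUBIC); v=u.copy()
def L(o=0): return np.array([[-12-o,-45-o],[48+o,-45-o],[48+o,-21+o],[12+o,-21+o],[12+o,45+o],[-12-o,45+o]])
def tw(p,leg,a): a=np.radians(a); X=np.array([np.sin(a),-np.cos(a)]);Y=np.array([np.cos(a),np.sin(a)]); return np.array(leg)+p[:,:1]*X+p[:,1:]*Y
def dr(p,z,c): 
    q=(proj(s,np.c_[tw(p,(514.55,114.8),77.2),np.full(len(p),z)]/1000)-[x0,y0]+.5)*k; cv2.polylines(v,[q.astype(int)],True,c,1)
dr(L(2.5),6,(0,0,255)); dr(L(0),16,(0,255,0))
cv2.imwrite('pics/c21.png',v)
E
```

```text
(no output)
```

View pics/c21.png

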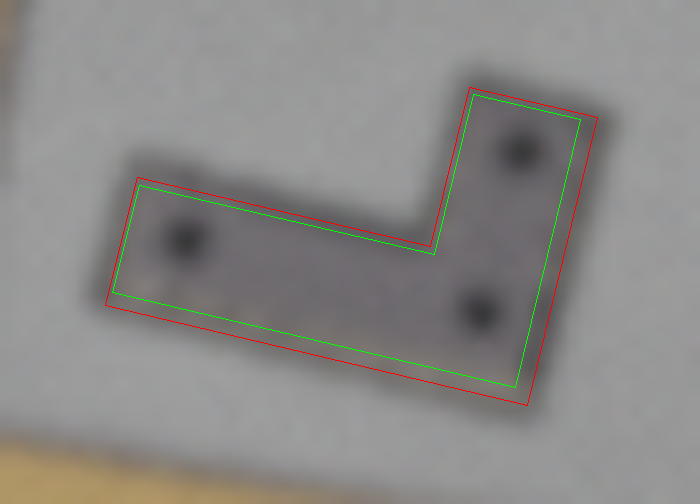

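There is a pink strip along the lower edge, which suggests a shift toward +x. I'll compare the hole positions in the bracket frame, before and after.

```bash
cat > holes.py <<'E'
from m import *
def holes(s,guess,z,w=3,k=16):
    out=[]
    for (x,y) in guess:
        b=(x-4,y-4,x+5,y+5); u=up(s,*b,k).sum(2)/3
        c0=topx([[0,0]],b[0],b[1],k)
        th=(u.min()+np.median(u))/2; m=(u<th).astype(np.uint8)
        n,l,st,ce=cv2.connectedComponentsWithStats(m)
        j=np.unravel_index(u[32:112,32:112].argmin(),(80,80)); i=l[j[0]+32,j[1]+32]
        wt=np.where(l==i,th-u,0); yy,xx=np.mgrid[:u.shape[0],:u.shape[1]]
        c=[(wt*xx).sum()/wt.sum(),(wt*yy).sum()/wt.sum()]
        out.append(onz(s,topx(c,b[0],b[1],k),z)[0,:2]*1000)
    return np.array(out)
def loc(P,leg,a):
    a=np.radians(a); X=np.array([np.sin(a),-np.cos(a)]);Y=np.array([np.cos(a),np.sin(a)]); d=P-np.array(leg); return np.c_[d@X,d@Y].round(1)
E
python3 - <<'E'
from holes import *
s=load('top0'); P=holes(s,[(403,210),(422,220),(428,210)],.010); print(P.round(1),'\n',loc(P,(441.8,-296.2),62.2))
s=load('t5'); P=holes(s,[(267,187),(288,192),(291,180)],.016); print(P.round(1),'\n',loc(P,(514.55,114.8),77.2))
E
```

```text
[[ 458.3 -268. ]
 [ 426.6 -326.1]
 [ 458.8 -343.4]] 
 [[  1.5  32.6]
 [  0.5 -33.6]
 [ 37.1 -33.8]]
[[524.2 145.4]
 [509.   81.2]
 [544.2  73. ]] 
 [[  2.6  32. ]
 [  2.1 -33.9]
 [ 38.2 -34.2]]
```

The holes put the bracket about 1.5–2.3 mm toward +x and 0.7–1 mm toward −y of its outline. That is marginal, so I'll mend it after the strap. First I'll check the strap centre from its holes.

```bash
python3 - <<'E'
from holes import *
s=load('top0'); P=holes(s,[(196,163),(220,170)],.010); print(P.round(1),P.mean(0)); d=P[0]-P[1]; print(np.degrees(np.arctan2(d[1],d[0])),np.hypot(*d))
E
```

```text
[[595.7 365.8]
 [575.7 290.5]] [585.69815264 328.16142259]
75.15266579689832 77.96642713026486
```

servo_tool([
  {"tx": 10, "ty": -3, "tz": 22, "rx": 0.2, "ry": -0.2, "rz": -0.3, "fingers": 0.55},
  {"tx": 0, "ty": 0, "tz": 25, "rx": 0, "ry": 0, "rz": 0, "fingers": 0.55},
  {"tx": 0, "ty": 0, "tz": 10, "rx": 0, "ry": 0, "rz": 0, "fingers": 0.55},
  {"tx": 0, "ty": 0, "tz": 0, "rx": 0, "ry": 0, "rz": 0, "fingers": 0.55},
])

```text
time: 22.72
tcp_pos: [0.586, 0.32, 0.0324]
ee_rot: [0.002, 0.792, 0.61, -0.001]
ft_force: [1.0, 0.3, 0.0]
opening: 0.0468
```

```bash
python3 plan.py '[(585,326.6,20,75.6)]'
```

```text
t 22.73 tcp [586.  320.   32.4] phi 75.2 tilt z [ 4.e-04 -5.e-03 -1.e+00] F [1.  0.3 0. ] open 46.8 q [-0.45  1.01 -0.24  1.54  0.35  0.64 -1.12]
1 {"tx":6,"ty":-3,"tz":12,"rx":0.1,"ry":0.3,"rz":-0.4,"fingers":F},
--wp
```

servo_tool([
  {"tx": 7, "ty": -3, "tz": 10, "rx": 0.1, "ry": 0.3, "rz": -0.3, "fingers": 0.55},
  {"tx": 0, "ty": 0, "tz": 8, "rx": 0, "ry": 0, "rz": 0, "fingers": 0.55},
  {"tx": 0, "ty": 0, "tz": 0, "rx": 0, "ry": 0, "rz": 0, "fingers": 0.55},
])

```text
time: 23.1
tcp_pos: [0.5854, 0.3284, 0.0143]
ee_rot: [-0.0, 0.791, 0.612, 0.001]
ft_force: [0.3, -0.2, -0.3]
opening: 0.0471
```

```bash
python3 plan.py '[(585.3,327.4,3,75.4)]'; python3 -c "
from h import *
s=snap('scene','s11')
cv2.imwrite('pics/c22.png',cv2.resize(s['frame'][220:290,360:450,::-1],None,fx=8,fy=8,interpolation=cv2.INTER_CUBIC))"
```

```text
t 23.1 tcp [585.4 328.4  14.3] phi 75.5 tilt z [ 0.0014  0.0021 -1.    ] F [ 0.3 -0.2 -0.3] open 47.1 q [-0.46  1.03 -0.24  1.53  0.36  0.61 -1.13]
1 {"tx":-1,"ty":0,"tz":11,"rx":0,"ry":-0.1,"rz":0.1,"fingers":F},
--wp
```

View pics/c22.png

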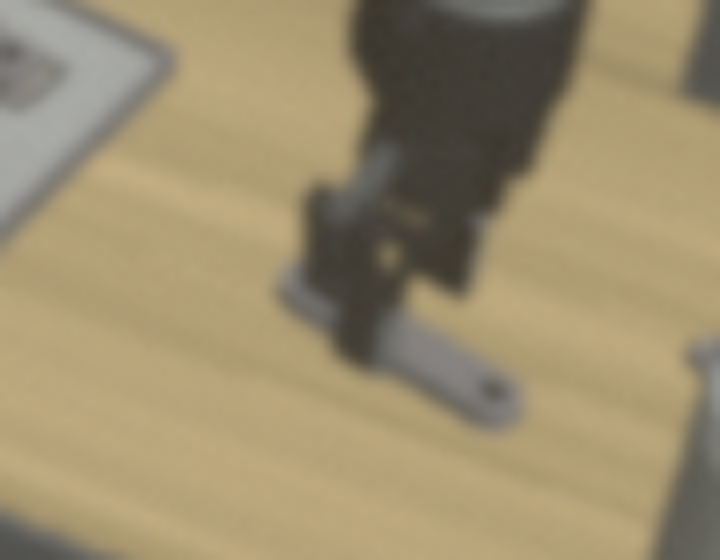

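Jaws straddle the strap's middle. Lower and grip.

servo_tool([
  {"tx": -0.5, "ty": 0, "tz": 8, "rx": 0, "ry": -0.1, "rz": 0, "fingers": 0.55},
  {"tx": 0, "ty": 0, "tz": 3, "rx": 0, "ry": 0, "rz": 0, "fingers": 0.55},
  {"tx": 0, "ty": 0, "tz": 0, "rx": 0, "ry": 0, "rz": 0, "fingers": 0.3},
  {"tx": 0, "ty": 0, "tz": 0, "rx": 0, "ry": 0, "rz": 0, "fingers": 0.1},
  {"tx": 0, "ty": 0, "tz": 0, "rx": 0, "ry": 0, "rz": 0, "fingers": 0.1},
  {"tx": 0, "ty": 0, "tz": 0, "rx": 0, "ry": 0, "rz": 0, "fingers": 0.1},
], newtons=60)

```text
time: 23.9
tcp_pos: [0.586, 0.3284, 0.0038]
ee_rot: [0.0, 0.791, 0.612, 0.001]
ft_force: [0.4, -0.2, -0.2]
opening: 0.0195
```

```bash
python3 plan.py '[(585.4,328,90,75.5),(623.4,-54.8,90,90.5)]'
```

```text
t 23.9 tcp [586.  328.4   3.8] phi 75.5 tilt z [ 0.0026  0.0015 -1.    ] F [ 0.4 -0.2 -0.2] open 19.5 q [-0.46  1.05 -0.23  1.53  0.36  0.6  -1.13]
1 {"tx":-0,"ty":-0,"tz":-50,"rx":0.1,"ry":-0.1,"rz":-0,"fingers":F},
2 {"tx":-0,"ty":-0,"tz":-36,"rx":0,"ry":-0,"rz":-0,"fingers":F},
--wp
3 {"tx":-47,"ty":17,"tz":-0,"rx":0,"ry":-0,"rz":-1.9,"fingers":F},
4 {"tx":-47,"ty":16,"tz":-0,"rx":0,"ry":-0,"rz":-2,"fingers":F},
5 {"tx":-48,"ty":14,"tz":-0,"rx":0,"ry":-0,"rz":-1.9,"fingers":F},
6 {"tx":-48,"ty":12,"tz":-0,"rx":0,"ry":-0,"rz":-2,"fingers":F},
7 {"tx":-49,"ty":11,"tz":-0,"rx":0,"ry":-0,"rz":-1.9,"fingers":F},
8 {"tx":-49,"ty":9,"tz":-0,"rx":0,"ry":-0,"rz":-2,"fingers":F},
9 {"tx":-50,"ty":7,"tz":-0,"rx":0,"ry":-0,"rz":-1.9,"fingers":F},
10 {"tx":-35,"ty":4,"tz":-0,"rx":0,"ry":-0,"rz":-1.4,"fingers":F},
--wp
```

servo_tool([
  {"tx": 0, "ty": 0, "tz": -15, "rx": 0, "ry": 0, "rz": 0, "fingers": 0.1},
  {"tx": 0, "ty": 0, "tz": -35, "rx": 0, "ry": 0, "rz": 0, "fingers": 0.1},
  {"tx": 0, "ty": 0, "tz": -45, "rx": 0, "ry": 0, "rz": 0, "fingers": 0.1},
  {"tx": -25, "ty": 8, "tz": -25, "rx": 0, "ry": 0, "rz": -1, "fingers": 0.1},
  {"tx": -45, "ty": 15, "tz": -3, "rx": 0, "ry": 0, "rz": -2, "fingers": 0.1},
  {"tx": -48, "ty": 14, "tz": 0, "rx": 0, "ry": 0, "rz": -1.9, "fingers": 0.1},
  {"tx": -48, "ty": 12, "tz": 0, "rx": 0, "ry": 0, "rz": -2, "fingers": 0.1},
  {"tx": -49, "ty": 11, "tz": 0, "rx": 0, "ry": 0, "rz": -1.9, "fingers": 0.1},
  {"tx": -49, "ty": 9, "tz": 0, "rx": 0, "ry": 0, "rz": -2, "fingers": 0.1},
  {"tx": -45, "ty": 7, "tz": 0, "rx": 0, "ry": 0, "rz": -1.9, "fingers": 0.1},
  {"tx": -40, "ty": 4, "tz": 0, "rx": 0, "ry": 0, "rz": -1.4, "fingers": 0.1},
  {"tx": 0, "ty": 0, "tz": 0, "rx": 0, "ry": 0, "rz": 0, "fingers": 0.1},
])

```text
time: 25.4
tcp_pos: [0.6198, -0.0408, 0.1401]
ee_rot: [0.005, 0.707, 0.708, 0.005]
ft_force: [0.6, 0.5, -2.4]
opening: 0.02
```

```bash
python3 plan.py '[(623.4,-53.7,40,90.5)]'
```

```text
t 25.4 tcp [619.8 -40.8 140.1] phi 90.1 tilt z [ 0.0142  0.0013 -0.9999] F [ 0.6  0.5 -2.4] open 20.0 q [ 0.22  0.82 -0.42  1.67  0.45  0.74 -0.41]
1 {"tx":-6,"ty":1,"tz":50,"rx":0.4,"ry":-0,"rz":-0.2,"fingers":F},
2 {"tx":-7,"ty":1,"tz":49,"rx":0.4,"ry":-0.1,"rz":-0.2,"fingers":F},
3 {"tx":-0,"ty":1,"tz":1,"rx":0,"ry":0,"rz":-0,"fingers":F},
--wp
```

servo_tool([
  {"tx": -13, "ty": 3, "tz": 25, "rx": 0.8, "ry": 0, "rz": -0.4, "fingers": 0.1},
  {"tx": 0, "ty": 0, "tz": 35, "rx": 0, "ry": 0, "rz": 0, "fingers": 0.1},
  {"tx": 0, "ty": 0, "tz": 30, "rx": 0, "ry": 0, "rz": 0, "fingers": 0.1},
  {"tx": 0, "ty": 0, "tz": 12, "rx": 0, "ry": 0, "rz": 0, "fingers": 0.1},
  {"tx": 0, "ty": 0, "tz": 0, "rx": 0, "ry": 0, "rz": 0, "fingers": 0.1},
])

```text
time: 26.02
tcp_pos: [0.6265, -0.05, 0.0407]
ee_rot: [0.002, 0.704, 0.711, 0.004]
ft_force: [1.1, 0.3, -1.5]
opening: 0.0196
```

```bash
python3 plan.py '[(623.4,-53.7,25,90.5)]'
```

```text
t 26.02 tcp [626.5 -50.   40.7] phi 90.6 tilt z [ 0.0079  0.0035 -1.    ] F [ 1.1  0.3 -1.5] open 19.6 q [ 0.2   0.97 -0.35  1.68  0.53  0.59 -0.45]
1 {"tx":-4,"ty":-3,"tz":16,"rx":0.5,"ry":-0.2,"rz":0.1,"fingers":F},
--wp
```

servo_tool([
  {"tx": -4, "ty": -3, "tz": 10, "rx": 0.5, "ry": -0.2, "rz": 0.1, "fingers": 0.1},
  {"tx": 0, "ty": 0, "tz": 8, "rx": 0, "ry": 0, "rz": 0, "fingers": 0.1},
  {"tx": 0, "ty": 0, "tz": 2, "rx": 0, "ry": 0, "rz": 0, "fingers": 0.1},
  {"tx": 0, "ty": 0, "tz": 0, "rx": 0, "ry": 0, "rz": 0, "fingers": 0.1},
])

```text
time: 26.52
tcp_pos: [0.6255, -0.0537, 0.0223]
ee_rot: [0.001, 0.704, 0.71, 0.001]
ft_force: [-0.4, 0.4, -1.4]
opening: 0.0199
```

```bash
python3 plan.py '[(623.4,-53.7,16,90.5)]'; python3 -c "
from h import *
s=snap('scene','s12')
cv2.imwrite('pics/c23.png',cv2.resize(s['frame'][190:250,265:325,::-1],None,fx=10,fy=10,interpolation=cv2.INTER_CUBIC))"
```

```text
t 26.52 tcp [625.5 -53.7  22.3] phi 90.5 tilt z [ 3.4e-03 -1.0e-04 -1.0e+00] F [-0.4  0.4 -1.4] open 19.9 q [ 0.19  0.99 -0.33  1.68  0.54  0.56 -0.46]
1 {"tx":0,"ty":-2,"tz":6,"rx":0.2,"ry":0,"rz":-0,"fingers":F},
--wp
```

View pics/c23.png

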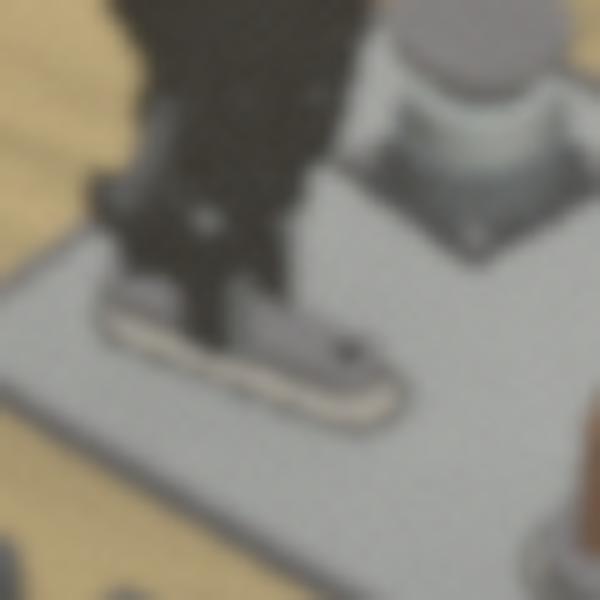

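servo_tool([
  {"tx": 0.5, "ty": -3.2, "tz": 5, "rx": 0.2, "ry": 0, "rz": 0, "fingers": 0.1},
  {"tx": 0, "ty": 0, "tz": 3, "rx": 0, "ry": 0, "rz": 0, "fingers": 0.1},
  {"tx": 0, "ty": 0, "tz": 0, "rx": 0, "ry": 0, "rz": 0, "fingers": 0.1},
])

```text
time: 26.95
tcp_pos: [0.6224, -0.0531, 0.0142]
ee_rot: [0.0, 0.704, 0.71, 0.0]
ft_force: [0.1, -0.0, -0.2]
opening: 0.0197
```

```bash
python3 plan.py '[(622.6,-53.4,10,90.5)]'
```

```text
t 26.95 tcp [622.4 -53.1  14.2] phi 90.5 tilt z [ 3.e-04 -0.e+00 -1.e+00] F [ 0.1 -0.  -0.2] open 19.7 q [ 0.19  1.   -0.33  1.69  0.55  0.55 -0.46]
1 {"tx":-0,"ty":0,"tz":4,"rx":0,"ry":0,"rz":-0,"fingers":F},
--wp
```

servo_tool([
  {"tx": 0, "ty": 0, "tz": 2, "rx": 0, "ry": 0, "rz": 0, "fingers": 0.1},
  {"tx": 0, "ty": 0, "tz": 1.5, "rx": 0, "ry": 0, "rz": 0, "fingers": 0.1},
  {"tx": 0, "ty": 0, "tz": 1, "rx": 0, "ry": 0, "rz": 0, "fingers": 0.1},
])

```text
time: 27.32
tcp_pos: [0.6226, -0.0531, 0.0098]
ee_rot: [0.0, 0.704, 0.71, 0.0]
ft_force: [-2.0, -0.3, 6.8]
opening: 0.0198
```

servo_tool([
  {"tx": 0, "ty": 0, "tz": 0, "rx": 0, "ry": 0, "rz": 0, "fingers": 0.4},
  {"tx": 0, "ty": 0, "tz": 0, "rx": 0, "ry": 0, "rz": 0, "fingers": 0.4},
  {"tx": 0, "ty": 0, "tz": 0, "rx": 0, "ry": 0, "rz": 0, "fingers": 0.4},
  {"tx": 0, "ty": 0, "tz": -12, "rx": 0, "ry": 0, "rz": 0, "fingers": 0.4},
  {"tx": 0, "ty": 0, "tz": -35, "rx": 0, "ry": 0, "rz": 0, "fingers": 0.4},
  {"tx": 0, "ty": 0, "tz": -45, "rx": 0, "ry": 0, "rz": 0, "fingers": 0.4},
  {"tx": 0, "ty": 0, "tz": -45, "rx": 0, "ry": 0, "rz": 0, "fingers": 0.4},
])

```text
time: 28.2
tcp_pos: [0.6208, -0.053, 0.1497]
ee_rot: [-0.001, 0.704, 0.71, -0.002]
ft_force: [0.5, -0.3, 0.3]
opening: 0.0343
```

```bash
python3 plan.py '[(560,300,150,77.2)]'
```

```text
t 28.2 tcp [620.8 -53.  149.7] phi 90.5 tilt z [-4.2e-03 -1.0e-04 -1.0e+00] F [ 0.5 -0.3  0.3] open 34.3 q [ 0.25  0.81 -0.44  1.63  0.44  0.8  -0.37]
1 {"tx":49,"ty":-8,"tz":-0,"rx":-0,"ry":0,"rz":1.9,"fingers":F},
2 {"tx":49,"ty":-10,"tz":-0,"rx":-0,"ry":0,"rz":1.8,"fingers":F},
3 {"tx":49,"ty":-11,"tz":-0,"rx":-0,"ry":0,"rz":1.9,"fingers":F},
4 {"tx":48,"ty":-13,"tz":-0,"rx":-0.1,"ry":0,"rz":1.8,"fingers":F},
5 {"tx":48,"ty":-14,"tz":-0,"rx":-0,"ry":0,"rz":1.9,"fingers":F},
6 {"tx":47,"ty":-16,"tz":-0,"rx":-0.1,"ry":0,"rz":1.8,"fingers":F},
7 {"tx":47,"ty":-17,"tz":-0,"rx":-0,"ry":0,"rz":1.9,"fingers":F},
8 {"tx":8,"ty":-4,"tz":-0,"rx":-0,"ry":0,"rz":0.3,"fingers":F},
--wp
```

servo_tool([
  {"tx": 40, "ty": -8, "tz": 0, "rx": 0, "ry": 0, "rz": 1.9, "fingers": 0.5},
  {"tx": 49, "ty": -10, "tz": 0, "rx": 0, "ry": 0, "rz": 1.8, "fingers": 0.5},
  {"tx": 49, "ty": -11, "tz": 0, "rx": 0, "ry": 0, "rz": 1.9, "fingers": 0.5},
  {"tx": 48, "ty": -13, "tz": 0, "rx": 0, "ry": 0, "rz": 1.8, "fingers": 0.5},
  {"tx": 48, "ty": -14, "tz": 0, "rx": 0, "ry": 0, "rz": 1.9, "fingers": 0.5},
  {"tx": 47, "ty": -16, "tz": 0, "rx": 0, "ry": 0, "rz": 1.8, "fingers": 0.5},
  {"tx": 35, "ty": -15, "tz": 0, "rx": 0, "ry": 0, "rz": 1.9, "fingers": 0.5},
  {"tx": 0, "ty": 0, "tz": 0, "rx": 0, "ry": 0, "rz": 0, "fingers": 0.5},
])

```text
time: 29.2
tcp_pos: [0.5669, 0.2808, 0.1618]
ee_rot: [0.002, 0.783, 0.622, 0.007]
ft_force: [-0.5, 0.6, 0.3]
opening: 0.0425
```

```bash
python3 - <<'E'
from holes import *
k=7; x0,y0,x1,y1=245,120,365,220
fs=[]
for i in range(3): s=snap('top',f't6{i}'); fs.append(s['frame'].astype(float))
s['frame']=np.mean(fs,0).astype(np.uint8); pickle.dump(s,open('t6.pkl','wb'))
P=holes(s,[(267,187),(288,192),(291,180)],.016); print('brk',loc(P,(514.55,114.8),77.2).tolist())
v=cv2.resize(s['frame'][y0:y1,x0:x1,::-1],None,fx=k*.9,fy=k*.9,interpolation=cv2.INTER_CUBIC); cv2.imwrite('pics/c24.png',v)
s0=load('top0')
cv2.imwrite('pics/c25.png',np.vstack([cv2.resize(q['frame'][140:172,305:360,::-1],None,fx=9,fy=9,interpolation=cv2.INTER_CUBIC) for q in (s0,s)]))
E
```

```text
brk [[2.6, 32.0], [2.1, -33.9], [38.2, -34.2]]
```

View pics/c24.png

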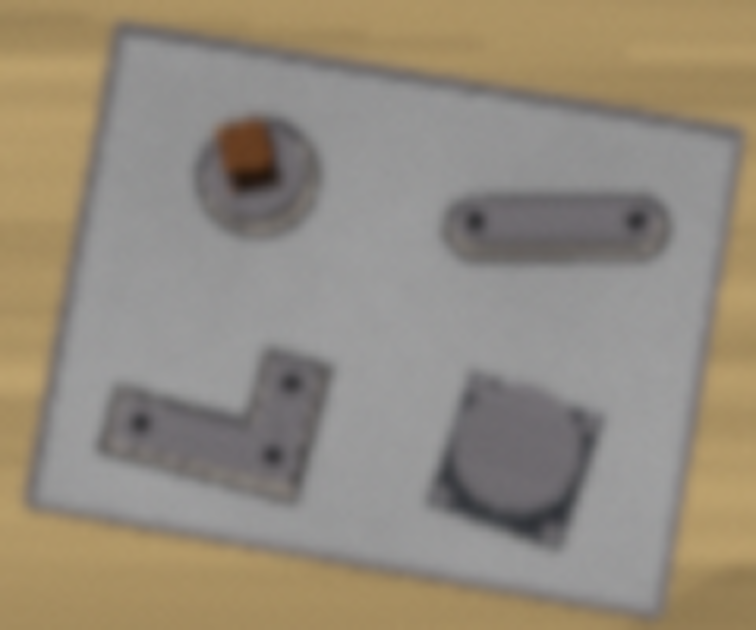

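View pics/c25.png

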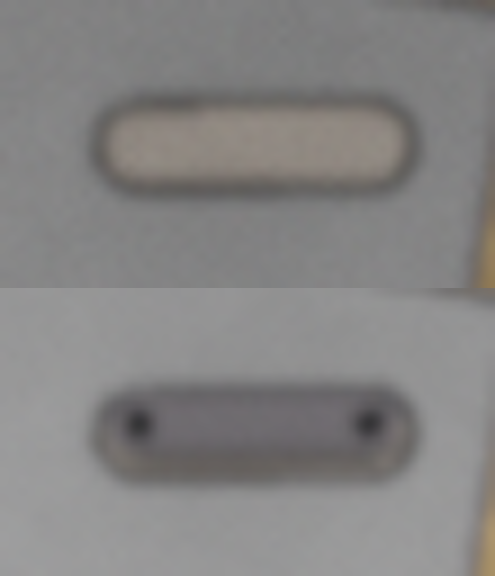

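```bash
python3 - <<'E'
from holes import *
s=load('t6')
P=holes(s,[(320,155),(345,155)],.016); d=P[0]-P[1]; print('strap holes',P.round(1).tolist(),P.mean(0),np.hypot(*d),np.degrees(np.arctan2(d[1],d[0])))
# pink (visible floor) strips: profile across at slot & L, in world coords at floor height
for nm,c,a,ys in (('slot',(623.4,-54.8),90.5,(-30,-15,0,15,30)),('L long',(514.55,114.8),77.2,(0,10,20)),):
    a=np.radians(a); X=np.array([np.sin(a),-np.cos(a)]);Y=np.array([np.cos(a),np.sin(a)])
    acc=0; xs=np.arange(-22,23,1.)
    for y in ys:
        Q=np.array(c)+xs[:,None]*X+y*Y; uv=proj(s,np.c_[Q,np.full(len(Q),6)]/1000).astype(np.float32)
        acc=acc+cv2.remap(s['frame'],uv[:,0].reshape(1,-1),uv[:,1].reshape(1,-1),cv2.INTER_CUBIC)[0].astype(float)
    acc/=len(ys); print(nm); print(np.c_[xs,acc.round(0),(acc[:,0]-acc[:,2]).round(1)].astype(float)[:, [0,1,2,4]].tolist())
E
```

```text
strap holes [[624.0, -14.9], [625.0, -92.9]] [624.49900508 -53.9119756 ] 78.05080334605583 90.72890185256158
slot
[[-22.0, 145.0, 145.0, 0.4], [-21.0, 142.0, 142.0, -0.2], [-20.0, 137.0, 137.0, 0.2], [-19.0, 130.0, 129.0, 0.4], [-18.0, 123.0, 122.0, 0.6], [-17.0, 116.0, 115.0, 1.0], [-16.0, 111.0, 108.0, 3.2], [-15.0, 108.0, 105.0, 4.4], [-14.0, 107.0, 103.0, 6.4], [-13.0, 105.0, 100.0, 7.4], [-12.0, 104.0, 99.0, 7.6], [-11.0, 103.0, 98.0, 7.4], [-10.0, 102.0, 97.0, 6.8], [-9.0, 100.0, 96.0, 5.8], [-8.0, 99.0, 96.0, 4.2], [-7.0, 100.0, 96.0, 2.6], [-6.0, 101.0, 97.0, 1.6], [-5.0, 103.0, 99.0, 1.4], [-4.0, 105.0, 101.0, 0.6], [-3.0, 106.0, 102.0, 0.0], [-2.0, 107.0, 104.0, -0.2], [-1.0, 108.0, 105.0, -0.8], [0.0, 109.0, 106.0, -0.6], [1.0, 110.0, 106.0, -0.2], [2.0, 110.0, 107.0, -0.4], [3.0, 111.0, 107.0, -0.4], [4.0, 110.0, 107.0, -0.6], [5.0, 110.0, 107.0, -0.6], [6.0, 111.0, 107.0, -0.6], [7.0, 110.0, 107.0, -0.4], [8.0, 110.0, 106.0, -0.4], [9.0, 109.0, 105.0, -0.4], [10.0, 108.0, 104.0, -0.2], [11.0, 107.0, 103.0, 0.2], [12.0, 106.0, 103.0, 0.0], [13.0, 104.0, 102.0, -0.4], [14.
[... 793 characters left out ...]
11.0, 108.0, -0.3], [-2.0, 111.0, 108.0, -0.7], [-1.0, 112.0, 108.0, -0.3], [0.0, 112.0, 108.0, -0.3], [1.0, 111.0, 108.0, -0.7], [2.0, 111.0, 108.0, -0.7], [3.0, 112.0, 109.0, -0.3], [4.0, 113.0, 109.0, -0.3], [5.0, 113.0, 109.0, 0.0], [6.0, 113.0, 109.0, -0.3], [7.0, 113.0, 109.0, -0.3], [8.0, 112.0, 108.0, -0.7], [9.0, 111.0, 107.0, -0.7], [10.0, 109.0, 106.0, -0.3], [11.0, 107.0, 103.0, 0.0], [12.0, 104.0, 101.0, 0.3], [13.0, 101.0, 98.0, -0.3], [14.0, 99.0, 97.0, 0.3], [15.0, 99.0, 98.0, -0.3], [16.0, 103.0, 101.0, -0.7], [17.0, 108.0, 108.0, -0.7], [18.0, 116.0, 117.0, -1.0], [19.0, 125.0, 125.0, -0.7], [20.0, 134.0, 134.0, -0.3], [21.0, 141.0, 141.0, -1.0], [22.0, 147.0, 147.0, -0.7]]
```

Readings for the two flat parts:
- **Bracket:** +1.4 mm (pink strip) to +2.3 mm (holes) across, and −1 mm along.
- **Strap:** about +1.2 mm across and +0.9 mm along.

Both look inside, but the margins are thin. There is time, so I'll regrasp and nudge the bracket first.

```bash
python3 plan.py '[(514.2,112.4,100,77.2),(514.2,112.4,30,77.2)]'
```

```text
t 29.35 tcp [569.2 273.7 161.1] phi 76.4 tilt z [ 1.420e-02 -7.000e-04 -9.999e-01] F [ 0.4 -0.7  0. ] open 43.4 q [-0.35  0.79 -0.31  1.62  0.33  0.77 -1.05]
1 {"tx":-47,"ty":-5,"tz":17,"rx":0.2,"ry":-0,"rz":-0.2,"fingers":F},
2 {"tx":-47,"ty":-4,"tz":17,"rx":0.2,"ry":-0.1,"rz":-0.2,"fingers":F},
3 {"tx":-47,"ty":-5,"tz":16,"rx":0.2,"ry":-0,"rz":-0.2,"fingers":F},
4 {"tx":-29,"ty":-3,"tz":11,"rx":0.2,"ry":-0,"rz":-0.2,"fingers":F},
--wp
5 {"tx":0,"ty":0,"tz":50,"rx":0,"ry":-0,"rz":0,"fingers":F},
6 {"tx":0,"ty":0,"tz":20,"rx":0,"ry":-0,"rz":0,"fingers":F},
--wp
```

servo_tool([
  {"tx": -40, "ty": -5, "tz": 10, "rx": 0.2, "ry": 0, "rz": -0.2, "fingers": 0.5},
  {"tx": -47, "ty": -4, "tz": 17, "rx": 0.2, "ry": -0.1, "rz": -0.2, "fingers": 0.5},
  {"tx": -45, "ty": -5, "tz": 16, "rx": 0.2, "ry": 0, "rz": -0.2, "fingers": 0.5},
  {"tx": -25, "ty": -3, "tz": 20, "rx": 0.2, "ry": 0, "rz": -0.2, "fingers": 0.5},
  {"tx": 0, "ty": 0, "tz": 15, "rx": 0, "ry": 0, "rz": 0, "fingers": 0.5},
  {"tx": 0, "ty": 0, "tz": 0, "rx": 0, "ry": 0, "rz": 0, "fingers": 0.5},
])

```text
time: 30.1
tcp_pos: [0.5193, 0.1094, 0.082]
ee_rot: [0.003, 0.786, 0.618, 0.001]
ft_force: [0.2, 0.6, -0.6]
opening: 0.043
```

```bash
python3 plan.py '[(514.2,112.4,30,77.2)]'
```

```text
t 30.1 tcp [519.3 109.4  82. ] phi 76.3 tilt z [ 0.0045 -0.0034 -1.    ] F [ 0.2  0.6 -0.6] open 43.0 q [-0.15  0.81 -0.24  1.97  0.45  0.41 -0.98]
1 {"tx":2,"ty":-6,"tz":50,"rx":0.3,"ry":0.1,"rz":-0.9,"fingers":F},
2 {"tx":-0,"ty":0,"tz":2,"rx":-0,"ry":0,"rz":0,"fingers":F},
--wp
```

servo_tool([
  {"tx": 4, "ty": -6, "tz": 20, "rx": 0.3, "ry": 0.1, "rz": -0.9, "fingers": 0.5},
  {"tx": 3, "ty": 0, "tz": 20, "rx": 0, "ry": 0, "rz": 0, "fingers": 0.5},
  {"tx": 0, "ty": 0, "tz": 8, "rx": 0, "ry": 0, "rz": 0, "fingers": 0.5},
  {"tx": 0, "ty": 0, "tz": 0, "rx": 0, "ry": 0, "rz": 0, "fingers": 0.5},
])

```text
time: 30.6
tcp_pos: [0.52, 0.1232, 0.0352]
ee_rot: [0.001, 0.78, 0.625, 0.005]
ft_force: [-0.1, 0.7, 0.2]
opening: 0.0424
```

```bash
python3 plan.py '[(514.2,112.4,20,77.2)]'
```

```text
t 30.6 tcp [520.  123.2  35.2] phi 77.4 tilt z [ 0.0082  0.0049 -1.    ] F [-0.1  0.7  0.2] open 42.4 q [-0.21  0.89 -0.18  1.98  0.49  0.3  -1.01]
1 {"tx":-12,"ty":-3,"tz":15,"rx":0.4,"ry":-0.4,"rz":0.2,"fingers":F},
--wp
```

servo_tool([
  {"tx": -11, "ty": -3, "tz": 8, "rx": 0.4, "ry": -0.4, "rz": 0.2, "fingers": 0.5},
  {"tx": 0, "ty": 0, "tz": 5, "rx": 0, "ry": 0, "rz": 0, "fingers": 0.5},
  {"tx": 0, "ty": 0, "tz": 0, "rx": 0, "ry": 0, "rz": 0, "fingers": 0.5},
])

```text
time: 30.98
tcp_pos: [0.5154, 0.1124, 0.0226]
ee_rot: [0.001, 0.782, 0.624, 0.001]
ft_force: [-1.1, -0.5, 0.4]
opening: 0.0427
```

```bash
python3 plan.py '[(514.2,112.4,9,77.2)]'
```

```text
t 30.98 tcp [515.4 112.4  22.6] phi 77.2 tilt z [ 1.5e-03 -3.0e-04 -1.0e+00] F [-1.1 -0.5  0.4] open 42.7 q [-0.2   0.91 -0.16  1.99  0.5   0.27 -1.01]
1 {"tx":-0,"ty":-1,"tz":14,"rx":0.1,"ry":-0,"rz":-0,"fingers":F},
--wp
```

servo_tool([
  {"tx": 0, "ty": -1.2, "tz": 7, "rx": 0.1, "ry": 0, "rz": 0, "fingers": 0.5},
  {"tx": 0, "ty": 0, "tz": 5, "rx": 0, "ry": 0, "rz": 0, "fingers": 0.5},
  {"tx": 0, "ty": 0, "tz": 1, "rx": 0, "ry": 0, "rz": 0, "fingers": 0.5},
  {"tx": 0, "ty": 0, "tz": 0, "rx": 0, "ry": 0, "rz": 0, "fingers": 0.5},
])

```text
time: 31.48
tcp_pos: [0.5143, 0.1129, 0.0088]
ee_rot: [-0.0, 0.782, 0.624, 0.0]
ft_force: [0.1, 0.6, 0.2]
opening: 0.0429
```

```bash
python3 plan.py '[(514.2,112.4,9,77.2)]'
```

```text
t 31.48 tcp [514.3 112.9   8.8] phi 77.2 tilt z [ 1.e-04  5.e-04 -1.e+00] F [0.1 0.6 0.2] open 42.9 q [-0.22  0.94 -0.15  1.99  0.51  0.24 -1.02]
--wp
```

servo_tool([
  {"tx": 0, "ty": 0, "tz": 0, "rx": 0, "ry": 0, "rz": 0, "fingers": 0.1},
  {"tx": 0, "ty": 0, "tz": 0, "rx": 0, "ry": 0, "rz": 0, "fingers": 0.1},
  {"tx": 0, "ty": 0, "tz": 0, "rx": 0, "ry": 0, "rz": 0, "fingers": 0.1},
  {"tx": 0, "ty": 0, "tz": 0, "rx": 0, "ry": 0, "rz": 0, "fingers": 0.1},
  {"tx": 0, "ty": 0, "tz": -4, "rx": 0, "ry": 0, "rz": 0, "fingers": 0.1},
  {"tx": 0.8, "ty": -1.9, "tz": 0, "rx": 0, "ry": 0, "rz": 0, "fingers": 0.1},
  {"tx": 0, "ty": 0, "tz": 0, "rx": 0, "ry": 0, "rz": 0, "fingers": 0.1},
])

```text
time: 32.35
tcp_pos: [0.5123, 0.1142, 0.0131]
ee_rot: [-0.0, 0.782, 0.624, 0.0]
ft_force: [-0.4, 1.2, -2.0]
opening: 0.0218
```

```bash
python3 plan.py '[(512.7,114.1,9,77.2)]'
```

```text
t 32.35 tcp [512.3 114.2  13.1] phi 77.2 tilt z [-3.e-04  6.e-04 -1.e+00] F [-0.4  1.2 -2. ] open 21.8 q [-0.22  0.93 -0.15  2.    0.51  0.25 -1.02]
1 {"tx":-0,"ty":0,"tz":4,"rx":-0,"ry":-0,"rz":-0,"fingers":F},
--wp
```

servo_tool([
  {"tx": 0, "ty": 0.4, "tz": 2.5, "rx": 0, "ry": 0, "rz": 0, "fingers": 0.1},
  {"tx": 0, "ty": 0, "tz": 1.5, "rx": 0, "ry": 0, "rz": 0, "fingers": 0.1},
  {"tx": 0, "ty": 0, "tz": 0.8, "rx": 0, "ry": 0, "rz": 0, "fingers": 0.1},
])

```text
time: 32.72
tcp_pos: [0.5127, 0.1141, 0.0091]
ee_rot: [0.0, 0.782, 0.624, 0.0]
ft_force: [-2.0, -0.3, 15.0]
opening: 0.0217
```

servo_tool([
  {"tx": 0, "ty": 0, "tz": 0, "rx": 0, "ry": 0, "rz": 0, "fingers": 0.42},
  {"tx": 0, "ty": 0, "tz": 0, "rx": 0, "ry": 0, "rz": 0, "fingers": 0.42},
  {"tx": 0, "ty": 0, "tz": 0, "rx": 0, "ry": 0, "rz": 0, "fingers": 0.42},
  {"tx": 0, "ty": 0, "tz": -12, "rx": 0, "ry": 0, "rz": 0, "fingers": 0.42},
  {"tx": 0, "ty": 0, "tz": -35, "rx": 0, "ry": 0, "rz": 0, "fingers": 0.42},
  {"tx": 0, "ty": 0, "tz": -45, "rx": 0, "ry": 0, "rz": 0, "fingers": 0.5},
  {"tx": 0, "ty": 0, "tz": -30, "rx": 0, "ry": 0, "rz": 0, "fingers": 0.5},
])

```text
time: 33.6
tcp_pos: [0.5116, 0.1137, 0.1345]
ee_rot: [-0.0, 0.781, 0.624, -0.002]
ft_force: [0.2, 0.6, -0.1]
opening: 0.0425
```

```bash
python3 plan.py '[(450,-250,140,70)]'
```

```text
t 33.6 tcp [511.6 113.7 134.5] phi 77.2 tilt z [-0.003  -0.0017 -1.    ] F [ 0.2  0.6 -0.1] open 42.5 q [-0.11  0.72 -0.32  1.95  0.41  0.54 -0.94]
1 {"tx":-50,"ty":3,"tz":-1,"rx":-0,"ry":0,"rz":1,"fingers":F},
2 {"tx":-50,"ty":4,"tz":-1,"rx":-0,"ry":0,"rz":1,"fingers":F},
3 {"tx":-50,"ty":4,"tz":-1,"rx":-0,"ry":0,"rz":1,"fingers":F},
4 {"tx":-50,"ty":5,"tz":-0,"rx":-0,"ry":0,"rz":1,"fingers":F},
5 {"tx":-50,"ty":6,"tz":-1,"rx":-0,"ry":0,"rz":1,"fingers":F},
6 {"tx":-49,"ty":7,"tz":-0,"rx":-0.1,"ry":0.1,"rz":0.9,"fingers":F},
7 {"tx":-49,"ty":8,"tz":-1,"rx":-0,"ry":0,"rz":1,"fingers":F},
8 {"tx":-18,"ty":4,"tz":0,"rx":-0,"ry":0,"rz":0.3,"fingers":F},
--wp
```

servo_tool([
  {"tx": -42, "ty": 3, "tz": 0, "rx": 0, "ry": 0, "rz": 1, "fingers": 0.5},
  {"tx": -50, "ty": 4, "tz": 0, "rx": 0, "ry": 0, "rz": 1, "fingers": 0.5},
  {"tx": -50, "ty": 4, "tz": 0, "rx": 0, "ry": 0, "rz": 1, "fingers": 0.5},
  {"tx": -50, "ty": 5, "tz": 0, "rx": 0, "ry": 0, "rz": 1, "fingers": 0.5},
  {"tx": -50, "ty": 6, "tz": 0, "rx": 0, "ry": 0, "rz": 1, "fingers": 0.5},
  {"tx": -49, "ty": 7, "tz": 0, "rx": 0, "ry": 0, "rz": 0.9, "fingers": 0.5},
  {"tx": -35, "ty": 8, "tz": 0, "rx": 0, "ry": 0, "rz": 1, "fingers": 0.5},
  {"tx": 0, "ty": 0, "tz": 0, "rx": 0, "ry": 0, "rz": 0, "fingers": 0.5},
])

```text
time: 34.6
tcp_pos: [0.4608, -0.22, 0.1427]
ee_rot: [0.004, 0.818, 0.575, 0.004]
ft_force: [0.0, 0.4, -1.0]
opening: 0.0426
```

```bash
cat > chk.py <<'E'
from holes import *
import sys
fs=[]
for i in range(3): s=snap('top',f'x{i}'); fs.append(s['frame'].astype(float))
s['frame']=np.mean(fs,0).astype(np.uint8); pickle.dump(s,open(sys.argv[1]+'.pkl','wb'))
P=holes(s,[(267,187),(288,192),(291,180)],.016); print('brk',loc(P,(514.55,114.8),77.2).tolist())
P=holes(s,[(320,155),(345,155)],.016); print('strap',P.mean(0)-[623.4,-54.9])
k=6; x0,y0,x1,y1=245,120,365,220
v=cv2.resize(s['frame'][y0:y1,x0:x1,::-1],None,fx=k,fy=k,interpolation=cv2.INTER_CUBIC); cv2.imwrite('pics/%s.png'%sys.argv[1],v)
for nm,c,a,ys,xs in (('slot',(623.4,-54.9),90.5,(-30,-15,0,15,30),np.arange(-18,19,1.)),('L long',(514.55,114.8),77.2,(0,10,20),np.arange(-19,20,1.)),):
    a=np.radians(a); X=np.array([np.sin(a),-np.cos(a)]);Y=np.array([np.cos(a),np.sin(a)]); acc=0
    for y in ys:
        Q=np.array(c)+xs[:,None]*X+y*Y; uv=proj(s,np.c_[Q,np.full(len(Q),6)]/1000).astype(np.float32)
        acc=acc+cv2.remap(s['frame'],uv[:,0].reshape(1,-1),uv[:,1].reshape(1,-1),cv2.INTER_CUBIC)[0].astype(float)
    acc/=len(ys); d=acc[:,0]-acc[:,2]; print(nm,'strip low side',np.clip(d[xs<0],0,None).sum()/16,'high side',np.clip(d[xs>0],0,None).sum()/16)
z=s['depth']; v,u=np.mgrid[175:210,310:346]; o,r=rays(s,np.c_[u.ravel(),v.ravel()]); zz=(o[2]+r[:,2]*z[175:210,310:346].ravel())*1000; m=(zz>40)&(zz<100); print('plate',m.sum(),np.median(zz[m]))
E
python3 chk.py t7; python3 -c "
from plan import rep; rep()"
```

```text
brk [[0.5, 33.0], [0.2, -33.1], [36.3, -32.9]]
strap [1.13002918 0.93286806]
slot strip low side 3.5375000000000014 high side 0.0
L long strip low side 1.541666666666666 high side 1.8541666666666687
plate 337 73.55107476502765
t 34.75 tcp [ 462.3 -214.9  142.7] phi 70.6 tilt z [ 0.0125  0.0017 -0.9999] F [ 0.6 -0.1 -0.4] open 42.9 q [ 0.58  0.7  -0.38  2.    0.48  0.52 -0.47]
```

View pics/t7.png

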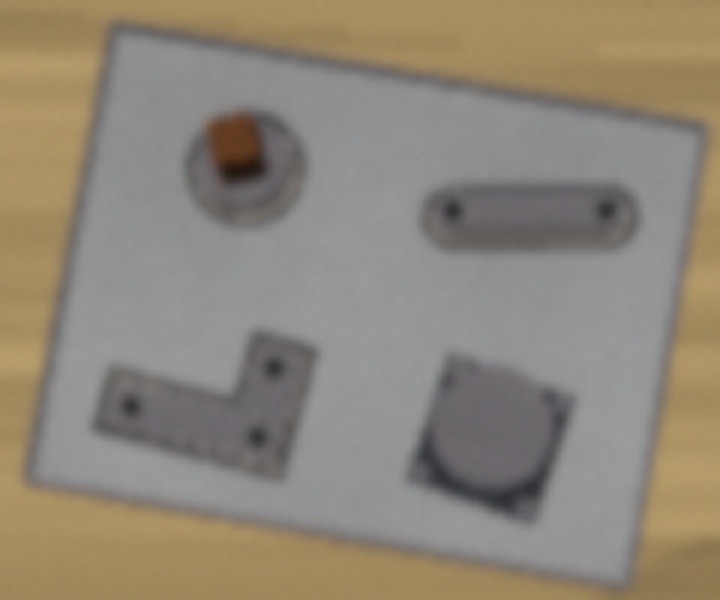

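The bracket is now centred within about 0.5 mm. The strap sits about 1.1 and 0.9 mm off centre against 2.5 mm of clearance, so it is inside and I'll leave it. The plate is at rest. Last, I'll check the bystanders, then hand in.

```bash
python3 - <<'E'
from holes import *
s0,s=load('top0'),load('t7')
d=cv2.absdiff(cv2.GaussianBlur(s0['frame'],(5,5),0),cv2.GaussianBlur(s['frame'],(5,5),0)).max(2)
for n,b in dict(short=(405,152,435,182),small=(158,170,182,192),tape=(440,178,482,218),green=(452,120,486,160),brown=(400,250,442,280)).items():
    print(n,d[b[1]:b[3],b[0]:b[2]].max())
s=snap('scene','s20'); cv2.imwrite('pics/c30.png',cv2.resize(s['frame'][130:290,190:440,::-1],None,fx=3.1,fy=3.1,interpolation=cv2.INTER_CUBIC))
E
```

```text
short 114
small 19
tape 119
green 19
brown 119
```

View pics/c30.png

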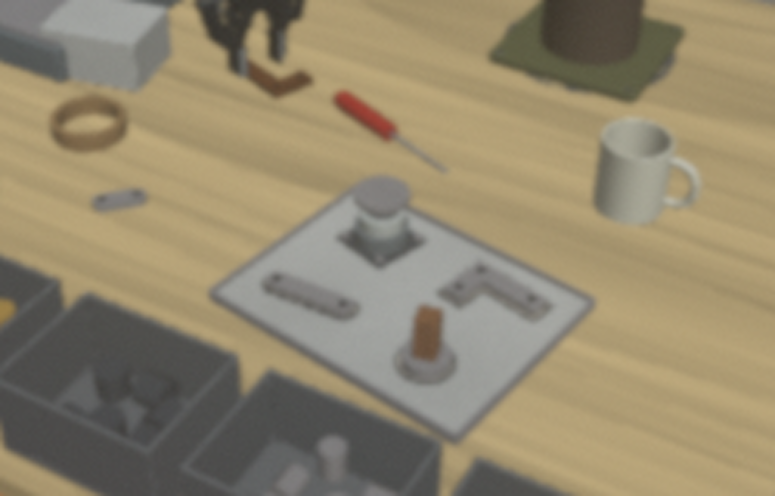

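The large top-view differences are the arm covering those spots. I'll compare them in the scene view instead.

```bash
python3 - <<'E'
from h import *
a,b=load('scene0')['frame'],load('s20')['frame']
d=cv2.absdiff(cv2.GaussianBlur(a,(5,5),0),cv2.GaussianBlur(b,(5,5),0)).max(2)
for n,q in dict(short=(215,185,243,202),tape=(203,158,234,182),green=(158,180,192,204)).items(): print(n,d[q[1]:q[3],q[0]:q[2]].max())
arm.finish_job()
E
```

```text
short 4
tape 4
green 4
the job is handed in; nothing more can be done
```

I pressed the buffer plate to its stop with the pad and let it rise. Then I laid the pad, bracket and strap in their outlines and handed the job in at about 35 s of the 72 s allowed. No verdict was reported.

- **Press:** The force jumped from 7 N to 18 N about 15 mm below rest. I held it there for about 0.5 s at 16–18 N measured, about 19–21 N counting the pad's weight. The tool was within 0.3° of upright. Afterwards the plate read 73.6 mm above the bench, the same as at the start.
- **Pad:** It stands upright within about 1 mm of the circle's centre.
- **Bracket:** My first placing was about 2 mm off, so I lifted it again and shifted it. It now checks within about 0.6 mm of its outline's centre.
- **Strap:** It is about 1.1 mm off across and 0.9 mm off along, inside the 2.5 mm clearance. I left it as it was.
- **Bystanders:** The short strap, small bracket, tape and green bracket are unchanged in the before-and-after pictures. The arm partly covered the brown bracket in the last pictures, but I never went near it.

Two of the measurements disagreed. The bracket's holes and its visible outline strip differed by up to 1 mm, and the two cameras differed by several mm in absolute position. I judged the placings by the top camera, relative to the outlines.

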